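# Change the reagent bottles and set the bay cover to its vent angle

### The job

Open the cover of the reagent bay upright, move every used bottle out of the bay into the grey discard tray, and stand every fresh bottle from the bench on the floor of the bay, all of them upright. Only then fold the cover down until it lies parallel to the angle arm on the bay's side (within a few degrees) and leave it there. Do not move the angle arm, the tip box, the beaker or the tube rack.

Things in the scene. Friction and masses are not known exactly. Their poses are not given: they have to be found in the camera images.
- bay: Reagent bay: a fixed pale open-topped box, 190 (x) by 280 (y) by 80 mm high, walls and floor 6 mm thick, under the hinged cover. Origin at the centre of its underside; x points from its front (handle side, towards the robot) to its back (hinge side), y left, z up; yaw up to 0.2 rad. The discs on its floor are only printed marks; bottles may stand anywhere on the floor.
- cover (a joint): Angle of the bay's cover, rad: 0 = shut flat on the bay, 1.57 = upright, 2.0 = its stop, leaning back. A stiff pale-blue panel, 190 by 280 by 8 mm, 0.28 kg, with a steel loop handle on its front edge. The hinge is stiff: the cover stays at any angle where it is left and takes 2 to 4 N at the handle to move. It starts shut or nearly so.
- cover_hinge (a point): Middle of the cover's hinge line, which runs along the bay's y axis at its back top edge, 95 mm behind the bay's origin and 81 mm above the bench. The point's frame turns with the cover: its x axis points from the handle to the hinge within the panel, its z axis out of the panel's upper face.
- cover_handle (a point): Middle of the loop handle's bar: round steel, 10 mm thick, 110 mm long, parallel to the hinge line and 235 mm from it, 4 mm above the panel's underside; it stands 45 mm clear of the cover's front edge, with an open gap between. It can be pinched from above at any cover angle, fingers closing across the bar; it turns between the fingers as the cover swings.
- angle_arm (a joint): Angle of the angle arm, rad, counted like the cover's (0 = level, towards the front; grows upward): the set angle for the cover. It differs each time, 0.5 to 1.1 rad, and must not be moved.
- angle_arm_pivot (a point): Pivot of the angle arm: a plain steel strip 110 mm long, 14 mm wide and 6 mm thick, on the bay's right side (its -y side, 16 mm outside the wall), pivoted on the cover's hinge line. The point's frame turns with the arm: x points from the arm's tip to its pivot.
- angle_arm_tip (a point): Free end of the angle arm, 110 mm from its pivot.
- tray: Grey discard tray on the right: fixed open box 250 (x) by 160 (y) by 40 mm high, walls and floor 5 mm thick. Origin at the centre of its underside.
- fresh0_center (a point): Squat fresh reagent bottle, standing on the bench to the left of the bay: round, 54 mm across and 50 mm high, with a black cap 40 mm across and 12 mm high on top (62 mm in all), thick heavy base, about 0.2 kg. The point given is on its axis, half-way up, 31 mm above its underside; its z axis is its long axis. There are two or three fresh bottles; an absent one reads None.
- fresh1_center (a point): Squat fresh reagent bottle, standing on the bench to the left of the bay: round, 54 mm across and 50 mm high, with a black cap 40 mm across and 12 mm high on top (62 mm in all), thick heavy base, about 0.2 kg. The point given is on its axis, half-way up, 31 mm above its underside; its z axis is its long axis. There are two or three fresh bottles; an absent one reads None.
- fresh2_center (a point): Squat fresh reagent bottle, standing on the bench to the left of the bay: round, 54 mm across and 50 mm high, with a black cap 40 mm across and 12 mm high on top (62 mm in all), thick heavy base, about 0.2 kg. The point given is on its axis, half-way up, 31 mm above its underside; its z axis is its long axis. There are two or three fresh bottles; an absent one reads None.
- used0_center (a point): Used bottle, standing inside the bay under the cover at the start: the same round body, 54 mm across and 50 mm high, but uncapped, with a bare neck 32 mm across and 12 mm high (62 mm in all), about 0.12 kg. The point given is on its axis, half-way up, 31 mm above its underside; its z axis is its long axis. There are two or three used bottles; an absent one reads None.
- used1_center (a point): Used bottle, standing inside the bay under the cover at the start: the same round body, 54 mm across and 50 mm high, but uncapped, with a bare neck 32 mm across and 12 mm high (62 mm in all), about 0.12 kg. The point given is on its axis, half-way up, 31 mm above its underside; its z axis is its long axis. There are two or three used bottles; an absent one reads None.
- used2_center (a point): Used bottle, standing inside the bay under the cover at the start: the same round body, 54 mm across and 50 mm high, but uncapped, with a bare neck 32 mm across and 12 mm high (62 mm in all), about 0.12 kg. The point given is on its axis, half-way up, 31 mm above its underside; its z axis is its long axis. There are two or three used bottles; an absent one reads None.
- tip_box: Bystander: blue pipette-tip box with a pale lid, 124 by 84 by 65 mm; origin at the centre of its underside.
- beaker: Bystander: clear beaker, 70 mm across, 85 mm high; origin at the centre of its underside.
- tube_rack: Bystander: white tube rack, 70 by 160 mm, 60 mm high, behind the bay; origin at the centre of its underside.
There are look-alikes about, which are no part of the job. Leave any brown look-alike of the part that bears fresh1_center alone.

How it is judged (in metres and radians):
On the way, in this order (a step that is already met when the one before it is completed fails the run):
1. the cover is opened upright (1.35 rad or more) (value of joint cover above 1.35 rad), for 0.2 s.
2. with the cover still up, every used bottle stands in the discard tray and every fresh bottle stands in the bay (x of fresh0_center in the frame of bay between -0.075 and 0.075 m and y of fresh0_center in the frame of bay between -0.12 and 0.12 m and z of fresh0_center in the frame of bay between 0.027 and 0.047 m and angle between each of fresh0_center, fresh1_center, fresh2_center, used0_center, used1_center, used2_center's own z axis and vertical below 0.2 rad and x of fresh1_center in the frame of bay between -0.075 and 0.075 m and y of fresh1_center in the frame of bay between -0.12 and 0.12 m and z of fresh1_center in the frame of bay between 0.027 and 0.047 m and x of fresh2_center in the frame of bay between -0.075 and 0.075 m and y of fresh2_center in the frame of bay between -0.12 and 0.12 m and z of fresh2_center in the frame of bay between 0.027 and 0.047 m and x of used0_center in the frame of tray between -0.106 and 0.106 m and y of used0_center in the frame of tray between -0.066 and 0.066 m and z of used0_center in the frame of tray between 0.026 and 0.046 m and x of used1_center in the frame of tray between -0.106 and 0.106 m and y of used1_center in the frame of tray between -0.066 and 0.066 m and z of used1_center in the frame of tray between 0.026 and 0.046 m and x of used2_center in the frame of tray between -0.106 and 0.106 m and y of used2_center in the frame of tray between -0.066 and 0.066 m and z of used2_center in the frame of tray between 0.026 and 0.046 m and value of joint cover above 1.25 rad), for 0.3 s.
3. the cover is folded down parallel to the angle arm, within 0.12 rad, and still (angle between the x axis of cover_hinge and the x axis of angle_arm_pivot, either way round below 0.12 rad and value of joint cover below 1.35 rad and velocity of joint cover between -0.05 and 0.05 rad/s), for 0.3 s.
At the end, for the whole second after the job is handed in: Every fresh bottle stands upright (within 0.2 rad) on the bay's floor, every used bottle stands upright in the discard tray, all at rest; the cover is parallel to the angle arm within 0.12 rad (7 degrees) and still (all of step 3 and x of fresh0_center in the frame of bay between -0.075 and 0.075 m and y of fresh0_center in the frame of bay between -0.12 and 0.12 m and z of fresh0_center in the frame of bay between 0.027 and 0.047 m and angle between each of fresh0_center, fresh1_center, fresh2_center, used0_center, used1_center, used2_center's own z axis and vertical below 0.2 rad and x of fresh1_center in the frame of bay between -0.075 and 0.075 m and y of fresh1_center in the frame of bay between -0.12 and 0.12 m and z of fresh1_center in the frame of bay between 0.027 and 0.047 m and x of fresh2_center in the frame of bay between -0.075 and 0.075 m and y of fresh2_center in the frame of bay between -0.12 and 0.12 m and z of fresh2_center in the frame of bay between 0.027 and 0.047 m and x of used0_center in the frame of tray between -0.106 and 0.106 m and y of used0_center in the frame of tray between -0.066 and 0.066 m and z of used0_center in the frame of tray between 0.026 and 0.046 m and x of used1_center in the frame of tray between -0.106 and 0.106 m and y of used1_center in the frame of tray between -0.066 and 0.066 m and z of used1_center in the frame of tray between 0.026 and 0.046 m and x of used2_center in the frame of tray between -0.106 and 0.106 m and y of used2_center in the frame of tray between -0.066 and 0.066 m and z of used2_center in the frame of tray between 0.026 and 0.046 m and linear speed of each of fresh0, fresh1, fresh2, used0, used1, used2 below 0.03 m/s); the robot touches nothing.
It fails at once if the angle arm is moved by more than 8 mm at its tip (distance of angle_arm_tip from where it was at the start of the episode above 0.008 m).
It fails at once if a bystander is moved by more than 30 mm (distance of any of tip_box, beaker, tube_rack from where it was at the start of the episode above 0.03 m).
Of fresh0, fresh1, fresh2 only 2 to 3 are there at a start; the rules pass over those that are not, and their reading is None.
Of used0, used1, used2 only 2 to 3 are there at a start; the rules pass over those that are not, and their reading is None.
At some moment in a run one of fresh0, fresh1, fresh2 may be knocked a few centimetres aside while the robot is not near it.
It also fails if it takes over 210 s, if anything falls off the work surface, if the arm or the gripper's body presses on something with over 40 N, if the wrist force passes 120 N, or if a joint passes its speed limit or range.

### The arm

A 6-joint arm with a two-finger parallel gripper is mounted at the origin on the work surface. World frame = base frame: x ahead of the robot, y to its left, z up, the work surface at z = 0. Lengths are in mm, angles in rad, forces in N, time in s.
With the tool pointing down it reaches from about 350 to 975 mm from the base axis. Payload 7.1 kg.
Tool frame: the origin (TCP) lies between the finger pads; the fingertips stand 14 mm ahead of it and the grasp point (between the pads) lies 5 mm behind it (ctrl.tcp_to_tips is the distance from the TCP to the fingertips, in mm); z points along the fingers, y is the line along which they close (so a half turn about z gives the same grasp; the last joint's range is limited). The gripper opens to 88 mm and grips with 3 to 60 N. Pads are 20 mm wide; open, the fingers measure 115 mm over their backs; the gripper's body (75 mm by 178 mm) begins 61 mm behind the grasp point.
Start: joints at [-1.316, 0.423, 1.63, -0, 1.089, -0.019], TCP at [169.013, -601.697, 236.675] pointing down, gripper open.
Joint ranges: [-3, 3], [-0.9, 2.11], [0.09, 2.58], [-1.31, 4.45], [0.11, 2.69], [-2.54, 2.54]. Speed limits (rad/s): [2.39, 2.39, 3.01, 3.14, 3.14, 3.14].

### API

Orientations are given as a rotation vector (axis times angle).
In Python, from workcell import ctrl gives the robot as it stands.
- The arm moves only by the tool apply_moves, never from a script. Its argument "series" is a list that holds one entry, the list of rows, each a list of 7 numbers: the shift along the tool's x, y, z in cm, then the turn, a rotation vector about the tool's x, y, z in degrees, then the opening, from 0 (shut) to 1 (fully open). A call has 1 to 12 rows; each row shifts and turns the commanded pose from where the row before left it, along the tool's axes as they then stand; what a row does not reach is not made up. A row lasts 1/10 s, in which the tool goes at most 50 mm and 8.59 degrees, less where a joint would pass 70% of its speed; a pose out of reach is approached as far as the arm can. A call with a gripper value outside its range is refused whole. The fingers move at their own pace and stop on an object; the grip force is fixed at half the most. Time passes only in rows, so rows that do not move let the fingers close. It gives the time, the measured TCP pose, the force and the opening at its end, in the units of the state.
- ctrl.get_obs(): the state, without advancing time (a new reading comes with each control period).
- ctrl.get_image(name): name is "side" or "top" or "wrist"; returns a dict with "img" (384x512x3 uint8, blue, green, red), "K" (3x3 intrinsics, pixels), "cam_to_world" (4x4, takes a point from camera to world coordinates). Camera axes: x right, y down, z forward; pixel columns grow to the right and rows downward; lengths in mm; the calibration is good to about 2 mm. A picture is of the moment at which its call begins. There is no depth.
- ctrl.close_job(): hands the job in, once; it reports no verdict.
The state is a dict: "t": time; "qpos": joint angles; "qvel": joint speeds; "joint_torque": joint torques, N m; "ee_pos": TCP position; "orientation": TCP orientation; "ft_force": force on the tool from outside, world axes, zero at the start; "moment": the same for the moment, N m; "width": finger opening in mm.
Only numpy, scipy, OpenCV 4.12 (cv2) and the standard library are available. Lean on these libraries where they do the work, as an engineer would, in place of code of your own. Each camera call takes 0.05 s, during which the arm holds its last target. There are 200 camera calls.

## Working session

There is one attempt and no reset: what is moved stays moved. The work goes in short steps, Python scripts to look and compute and a tool call to move; the robot and the scene stay as the last step left them, time stands still between calls to the robot, and variables do not carry over. Pictures are saved under pics/ and viewed, on a budget of 14 in all, crops included, one or two more only if the job needs it, and the job is handed in when it is done.

Besides the shell and the picture viewer there is one more tool, called after "Request:" in YAML: its name, and indented under it one key for each argument. apply_moves: Moves the arm, as the interface text tells. Its arguments: {"type":"object","properties":{"series":{"type":"array","items":{"type":"array","items":{"type":"array","items":{"type":"number"}}}}},"required":["series"]}

```bash
ls; mkdir -p pics
cat > h.py <<'E'
import numpy as np, cv2
from scipy.spatial.transform import Rotation as R
from workcell import ctrl
def snap(n,f=None,box=None,s=1.5):
    d=ctrl.get_image(n); im=d["img"]
    if f:
        c=im if box is None else im[box[1]:box[3],box[0]:box[2]]
        cv2.imwrite("pics/"+f,cv2.resize(c,None,fx=s,fy=s,interpolation=cv2.INTER_CUBIC))
    np.savez("last_%s.npz"%n,img=im,K=d["K"],T=d["cam_to_world"]); return d
def load(n): return np.load("last_%s.npz"%n)
def pix2w(n,u,v,z):
    d=load(n);K,T=d["K"],d["T"]
    r=T[:3,:3]@np.linalg.inv(K)@np.array([u,v,1.]);o=T[:3,3]
    return o+r*(z-o[2])/r[2]
def w2pix(n,p):
    d=load(n);K,T=d["K"],d["T"]
    c=K@(T[:3,:3].T@(np.asarray(p,float)-T[:3,3]));return c[:2]/c[2]
def crop(n,f,box,s):
    im=load(n)["img"];cv2.imwrite("pics/"+f,cv2.resize(im[box[1]:box[3],box[0]:box[2]],None,fx=s,fy=s,interpolation=cv2.INTER_CUBIC))
def st():
    o=ctrl.get_obs();print(round(o["t"],2),np.round(o["ee_pos"],1),"\n",np.round(R.from_rotvec(o["orientation"]).as_matrix(),3).tolist(),o["width"],np.round(o["ft_force"],1),np.round(o["qpos"],2));return o
E
python3 - <<'E'
from h import *
st()
for n in("top","side"):
    d=snap(n,n+"0.png"); print(n,d["K"].tolist(),np.round(d["cam_to_world"],3).tolist())
E
```

```text
pics
0.0 [ 168.9 -601.2  235.9] 
 [[0.963, 0.27, -0.0], [0.27, -0.963, 0.001], [0.0, -0.001, -1.0]] 87.92358999772463 [-0.5  0.4  0.2] [-1.32  0.42  1.63 -0.    1.09 -0.02]
top [[407.0021862432653, 0.0, 248.36766004921785], [0.0, 407.0021862432653, 193.1902676902459], [0.0, 0.0, 1.0]] [[0.008, -0.993, 0.114, 441.225], [-1.0, -0.01, -0.019, 25.007], [0.02, -0.113, -0.993, 1077.313], [0.0, 0.0, 0.0, 1.0]]
side [[414.64412164596763, 0.0, 256.75581114349995], [0.0, 414.64412164596763, 190.816414635668], [0.0, 0.0, 1.0]] [[-0.753, -0.423, 0.504, 18.821], [-0.658, 0.494, -0.568, 617.311], [-0.009, -0.759, -0.65, 742.3], [0.0, 0.0, 0.0, 1.0]]
```

View pics/top0.png

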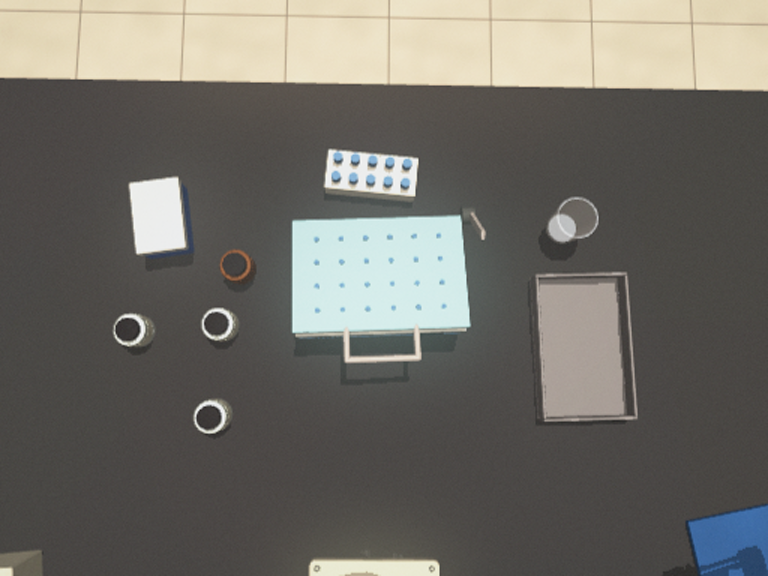

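View pics/side0.png

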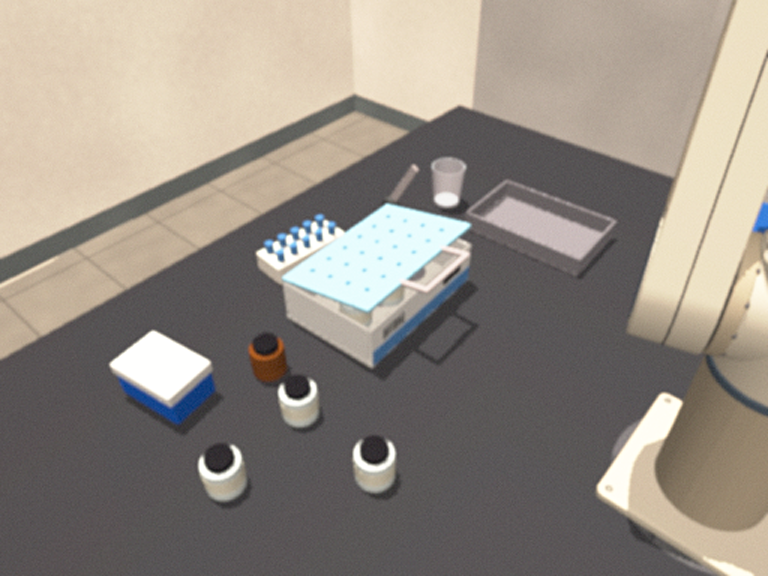

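Run:
```python
from h import *
a=load("side")["img"][100:250,150:330];b=load("top")["img"][120:300,60:340]
cv2.imwrite("pics/c1.png",np.vstack([cv2.resize(a,(720,600))]))
cv2.imwrite("pics/c2.png",cv2.resize(b,(784,504),interpolation=cv2.INTER_CUBIC))
```

```text
(no output)
```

View pics/c1.png

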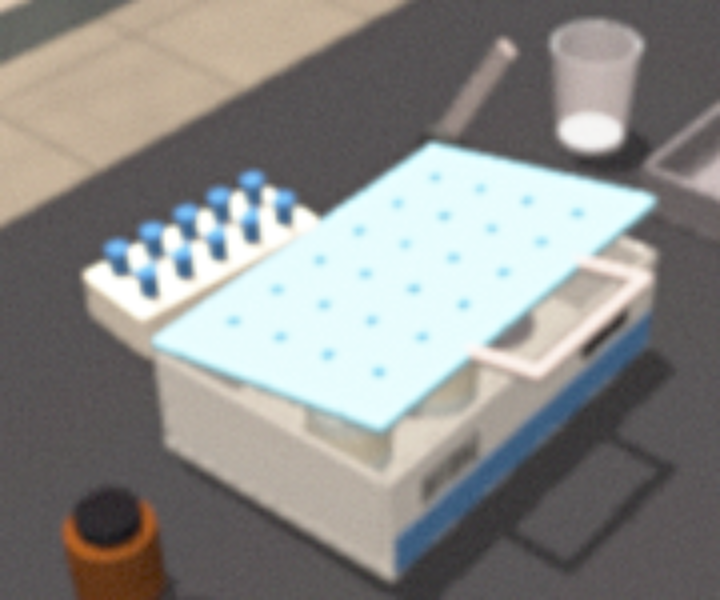

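View pics/c2.png

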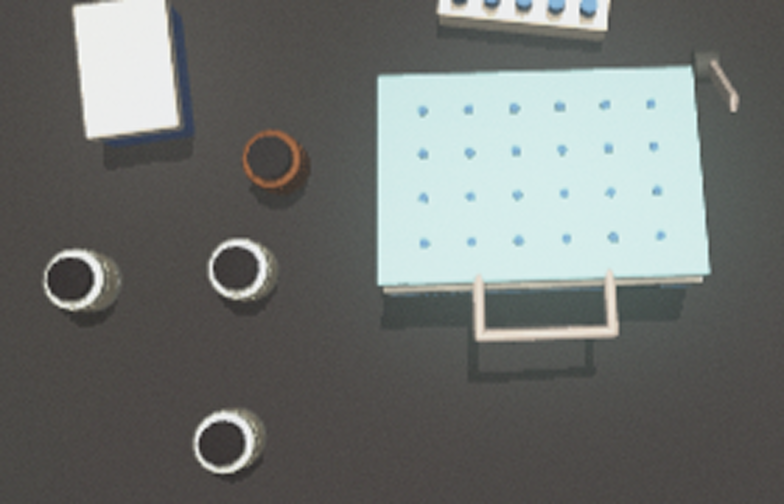

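```bash
cat > fit.py <<'E'
from h import *
from scipy.optimize import least_squares
S=lambda u,v:(150+u/4,100+v/4); P=lambda u,v:(60+u/2.8,120+v/2.8)
def hinge(x,y,yaw): return np.array([x+95*np.cos(yaw),y+95*np.sin(yaw),81.])
def pt(p,l,w,h,a):  # l from hinge toward handle, w along y, h out of panel
    x,y,yaw=p[:3]; c,s=np.cos(yaw),np.sin(yaw)
    X=-l*np.cos(a)+h*np.sin(a)*1; Z=l*np.sin(a)+h*np.cos(a)
    return hinge(x,y,yaw)+np.array([c*X-s*w,s*X+c*w,Z])
E
python3 - <<'E'
from fit import *
ob=[("side",S(154,345),0,140,7),("side",S(388,430),190,140,7),("side",S(656,200),190,-140,7),("side",S(434,142),0,-140,7),("side",S(537,372),235,55,3),("side",S(645,280),235,-55,3),
("top",P(377,75),0,140,7),("top",P(693,66),0,-140,7),("top",P(377,285),190,140,3),("top",P(709,272),190,-140,3),("top",P(480,335),235,55,3),("top",P(615,330),235,-55,3)]
arm=[("side",S(507,47)),("top",P(735,103))]
def f(p):
    r=[w2pix(n,pt(p,l,w,h,p[3]))-np.array(q) for n,q,l,w,h in ob]
    r+=[w2pix(n,pt(p,110,-156,0,p[4]))-np.array(q) for n,q in arm]
    return np.ravel(r)
s=least_squares(f,[600,0,0,.2,.8],loss="soft_l1");print(np.round(s.x,3));print(np.round(s.fun.reshape(-1,2),1).tolist())
np.save("bay.npy",s.x)
print("handle",pt(s.x,235,0,3,s.x[3]))
for q in((238,268),(72,278),(222,443)): print(q,pix2w("top",*P(*q),62)[:2])
for q in((802-0,0),):pass
T=lambda u,v:(u/1.5,v/1.5)
print("tray rim",[pix2w("top",*T(*q),40)[:2].round() for q in((536,274),(627,273),(637,418),(542,420))])
for q in ((577,218),):print("beaker top",pix2w("top",*T(*q),85)[:2])
print("rack",[pix2w("top",*T(*q),60)[:2].round() for q in((328,150),(418,157))])
E
```

```text
[ 5.79096e+02 -3.67600e+00  4.70000e-02  1.80000e-01  1.07800e+00]
[[-0.5, -0.9], [-1.1, -0.6], [0.6, -0.9], [-0.2, 0.5], [0.9, 0.7], [0.3, 0.2], [-0.1, -0.1], [-0.3, -0.6], [0.3, 0.3], [0.4, 0.5], [0.3, 0.0], [-0.7, -0.0], [0.5, 0.1], [-0.4, -0.3]]
handle [443.59428841  -9.9861964  126.11187766]
(238, 268) [498.40444969 262.24104385]
(72, 278) [488.22915299 407.86147388]
(222, 443) [345.78481789 270.51662194]
tray rim [array([ 590., -276.]), array([ 594., -435.]), array([ 347., -442.]), array([ 343., -281.])]
beaker top [ 678.86027569 -334.04653039]
rack [array([799.,  85.]), array([789., -71.])]
```

```bash
cat >> h.py <<'E'
import json
def head(d): return np.arctan2(d[1],d[0])
def down(a): # tool pointing down, y axis heading a
    y=np.array([np.cos(a),np.sin(a),0]);z=np.array([0,0,-1.]);return np.column_stack([np.cross(y,z),y,z])
def plan(wps,start=None):
    """wps: (xyz, heading of tool y or None, opening, rows); prints rows in calls of 12"""
    o=ctrl.get_obs();p=np.array(o["ee_pos"]);M=R.from_rotvec(o["orientation"])
    rows=[]
    for xyz,a,g,n in wps:
        xyz=np.array(xyz,float); p0=p.copy()
        h0=head(M.as_matrix()[:,1]); a=h0 if a is None else a
        da=(a-h0+np.pi)%(2*np.pi)-np.pi
        for i in range(1,n+1):
            t=p0+(xyz-p0)*i/n; N=R.from_matrix(down(h0+da*i/n))
            s=np.round(M.as_matrix().T@(t-p)/10,1)+0.; w=np.round((M.inv()*N).as_rotvec(degrees=True),0)+0.
            if np.abs(w[:2]).max()<2: w[:2]=0
            if np.linalg.norm(s)>4.9 or np.abs(w).max()>8.5: print("TOO FAST",s,w)
            rows.append([*[float(x) for x in s],*[int(x) for x in w],g])
            p=p+M.as_matrix()@(s*10); M=M*R.from_rotvec(w,degrees=True)
    print("end",p.round(1),len(rows))
    for i in range(0,len(rows),12): print(json.dumps([rows[i:i+12]]).replace(" ",""))
E
python3 - <<'E'
from h import *
plan([((400,-200,230),-.6,.42,12),((444,-10,190),.047,.42,6),((444,-10,121),.047,.42,4),((444,-10,121),.047,0,6)])
E
```

```text
end [444.5 -10.2 120.7] 28
[[[2.8,-2.7,0.1,0,0,-3,0.42],[2.9,-2.6,0.0,0,0,-4,0.42],[3.0,-2.3,0.1,0,0,-3,0.42],[3.2,-2.2,0.0,0,0,-3,0.42],[3.3,-2.0,0.1,0,0,-4,0.42],[3.4,-1.8,0.0,0,0,-3,0.42],[3.5,-1.5,0.1,0,0,-3,0.42],[3.6,-1.5,0.0,0,0,-4,0.42],[3.7,-1.1,0.1,0,0,-3,0.42],[3.7,-1.0,0.0,0,0,-3,0.42],[3.8,-0.7,0.1,0,0,-4,0.42],[3.9,-0.5,0.0,0,0,-3,0.42]]]
[[[3.0,-1.2,0.7,0,0,-6,0.42],[3.1,-0.8,0.7,0,0,-6,0.42],[3.3,-0.6,0.6,0,0,-7,0.42],[3.2,-0.1,0.7,0,0,-6,0.42],[3.2,0.2,0.7,0,0,-6,0.42],[3.2,0.6,0.7,0,0,-6,0.42],[0.0,0.0,1.7,0,0,0,0.42],[0.0,0.0,1.7,0,0,0,0.42],[0.0,0.0,1.8,0,0,0,0.42],[0.0,0.0,1.7,0,0,0,0.42],[0.0,0.0,0.0,0,0,0,0],[0.0,0.0,0.0,0,0,0,0]]]
[[[0.0,0.0,0.0,0,0,0,0],[0.0,0.0,0.0,0,0,0,0],[0.0,0.0,0.0,0,0,0,0],[0.0,0.0,0.0,0,0,0,0]]]
```

Request:
apply_moves:
  series:
    - [[2.8,-2.7,0.1,0,0,-3,0.42],[2.9,-2.6,0.0,0,0,-4,0.42],[3.0,-2.3,0.1,0,0,-3,0.42],[3.2,-2.2,0.0,0,0,-3,0.42],[3.3,-2.0,0.1,0,0,-4,0.42],[3.4,-1.8,0.0,0,0,-3,0.42],[3.5,-1.5,0.1,0,0,-3,0.42],[3.6,-1.5,0.0,0,0,-4,0.42],[3.7,-1.1,0.1,0,0,-3,0.42],[3.7,-1.0,0.0,0,0,-3,0.42],[3.8,-0.7,0.1,0,0,-4,0.42],[3.9,-0.5,0.0,0,0,-3,0.42]]

```text
t: 1.3
ee_pos: [400.8, -198.7, 230.5]
orientation: [-2.776, -1.471, 0.0]
ft_force: [1.2, -1.0, -0.2]
width: 36.9
```

Request:
apply_moves:
  series:
    - [[3.0,-1.2,0.7,0,0,-6,0.42],[3.1,-0.8,0.7,0,0,-6,0.42],[3.3,-0.6,0.6,0,0,-7,0.42],[3.2,-0.1,0.7,0,0,-6,0.42],[3.2,0.2,0.7,0,0,-6,0.42],[3.2,0.6,0.7,0,0,-6,0.42],[0,0,0,0,0,0,0.42],[0,0,0,0,0,0,0.42]]

```text
t: 2.1
ee_pos: [444.3, -10.4, 189.4]
orientation: [-2.167, -2.273, 0.001]
ft_force: [0.3, -0.4, -0.8]
width: 36.9
```

Request:
apply_moves:
  series:
    - [[0,0,1.7,0,0,0,0.42],[0,0,1.7,0,0,0,0.42],[0,0,1.7,0,0,0,0.42],[0,0,1.7,0,0,0,0.42],[0,0,0,0,0,0,0],[0,0,0,0,0,0,0],[0,0,0,0,0,0,0],[0,0,0,0,0,0,0],[0,0,0,0,0,0,0]]

```text
t: 3.0
ee_pos: [443.7, -11.1, 122.1]
orientation: [-2.168, -2.273, 0.002]
ft_force: [-5.0, -3.5, 0.8]
width: 9.2
```

Run:
```python
from fit import *
st()
b=np.load("bay.npy"); o=ctrl.get_obs(); off=np.array(o["ee_pos"])-pt(b,235,0,3,b[3]); print(off)
plan([(pt(b,235,0,3,t)+off,None,0,1) for t in np.linspace(b[3],1.7,25)[1:]])
```

```text
3.0 [443.7 -11.1 122.1] 
 [[-0.047, 0.999, -0.001], [0.999, 0.047, -0.001], [-0.0, -0.001, -1.0]] 9.168190091481218 [-5.  -3.5  0.8] [-0.05  0.35  2.1  -0.    0.69 -0.1 ]
[ 0.1329939  -1.11926682 -4.02573061]
end [707.7   1.4 309.7] 24
[[[0.0,0.3,-1.5,0,0,0,0],[0.0,0.5,-1.4,0,0,0,0],[0.0,0.5,-1.4,0,0,0,0],[0.0,0.6,-1.3,0,0,0,0],[0.0,0.6,-1.4,0,0,0,0],[0.0,0.8,-1.2,0,0,0,0],[0.0,0.9,-1.3,0,0,0,0],[0.0,0.9,-1.1,0,0,0,0],[0.0,1.0,-1.1,0,0,0,0],[0.0,1.0,-1.1,0,0,0,0],[0.0,1.1,-1.0,0,0,0,0],[0.0,1.2,-0.9,0,0,0,0]]]
[[[0.0,1.3,-0.8,0,0,0,0],[0.0,1.3,-0.7,0,0,0,0],[0.0,1.3,-0.7,0,0,0,0],[0.0,1.4,-0.6,0,0,0,0],[0.0,1.4,-0.5,0,0,0,0],[0.0,1.4,-0.4,0,0,0,0],[0.0,1.5,-0.3,0,0,0,0],[0.0,1.4,-0.2,0,0,0,0],[0.0,1.5,-0.1,0,0,0,0],[0.0,1.5,0.0,0,0,0,0],[0.0,1.5,0.0,0,0,0,0],[0.0,1.5,0.2,0,0,0,0]]]
```

Request:
apply_moves:
  series:
    - [[0,0.3,-1.5,0,0,0,0],[0,0.5,-1.4,0,0,0,0],[0,0.5,-1.4,0,0,0,0],[0,0.6,-1.3,0,0,0,0],[0,0.6,-1.4,0,0,0,0],[0,0.8,-1.2,0,0,0,0],[0,0.9,-1.3,0,0,0,0],[0,0.9,-1.1,0,0,0,0],[0,1.0,-1.1,0,0,0,0],[0,1.0,-1.1,0,0,0,0],[0,1.1,-1.0,0,0,0,0],[0,1.2,-0.9,0,0,0,0]]

```text
t: 4.2
ee_pos: [536.1, -7.1, 269.7]
orientation: [-2.167, -2.271, 0.007]
ft_force: [-9.8, -4.8, 7.2]
width: 9.4
```

Request:
apply_moves:
  series:
    - [[0,1.3,-0.8,0,0,0,0],[0,1.3,-0.7,0,0,0,0],[0,1.3,-0.7,0,0,0,0],[0,1.4,-0.6,0,0,0,0],[0,1.4,-0.5,0,0,0,0],[0,1.4,-0.4,0,0,0,0],[0,1.5,-0.3,0,0,0,0],[0,1.4,-0.2,0,0,0,0],[0,1.5,-0.1,0,0,0,0],[0,1.5,0,0,0,0,0],[0,1.5,0,0,0,0,0],[0,1.5,0.2,0,0,0,0]]

```text
t: 5.4
ee_pos: [708.6, 0.7, 310.6]
orientation: [2.168, 2.272, -0.002]
ft_force: [-2.3, -4.0, 5.1]
width: 9.1
```

Request:
apply_moves:
  series:
    - [[0,0,0,0,0,0,0.3],[0,0,0,0,0,0,0.3],[0,0,0,0,0,0,0.3],[0,0,-3,0,0,0,0.3],[0,0,-4,0,0,0,0.5],[0,-4.5,-1,0,0,0,0.7],[0,-4.5,0,0,0,0,0.7],[0,-4.5,0,0,0,0,0.7],[0,-4.5,0,0,0,0,0.7],[0,-4.5,0,0,0,0,0.7],[0,-4.5,0,0,0,0,0.7],[0,0,0,0,0,0,0.7]]

```text
t: 6.6
ee_pos: [433.5, -10.9, 389.9]
orientation: [-2.168, -2.272, 0.0]
ft_force: [0.0, 0.4, 0.4]
width: 61.4
```

Run:
```python
from h import *
st()
snap("top","top1.png",(60,120,440,300),2.1); d=snap("side","side1.png",(100,80,330,252),3.4);snap("wrist","w1.png",None,1.2)
```

```text
6.6 [433.5 -10.9 389.9] 
 [[-0.047, 0.999, -0.001], [0.999, 0.047, 0.0], [0.0, -0.001, -1.0]] 61.36014831274967 [0.  0.4 0.4] [-0.05 -0.03  1.84  0.    1.33 -0.1 ]
```

View pics/w1.png

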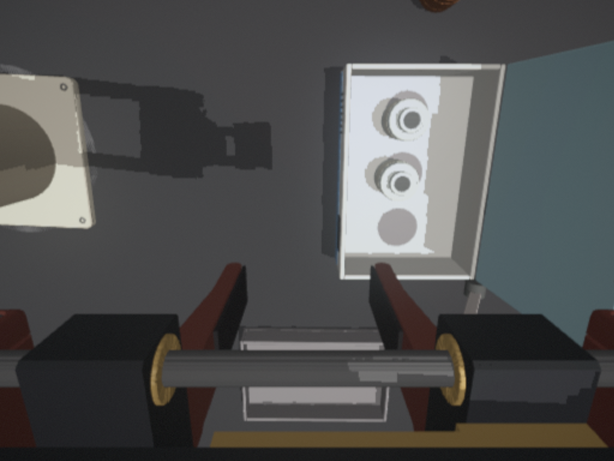

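Run:
```python
from fit import *
b=np.load("bay.npy"); c,s=np.cos(b[2]),np.sin(b[2])
for q in((411,119),(402,184)):
    w=pix2w("wrist",q[0]/1.2,q[1]/1.2,68)[:2]; d=w-b[:2]; print("used",w.round(1),"bay",np.round([c*d[0]+s*d[1],-s*d[0]+c*d[1]],1))
for y in(-80,0,80): print(y,(b[0]-s*y).round(1),(b[1]+c*y).round(1))
print([pix2w("wrist",u/1.2,v/1.2,80)[:2].round() for u,v in((348,66),(505,66),(474,278),(342,278))])
```

```text
used [567.5  73.8] bay [-7.9 78. ]
used [566.3  -9.6] bay [-13.1  -5.3]
-80 582.8 -83.6
0 579.1 -3.7
80 575.4 76.2
[array([481., 130.]), array([668., 139.]), array([ 681., -136.]), array([ 495., -144.])]
```

View pics/top1.png

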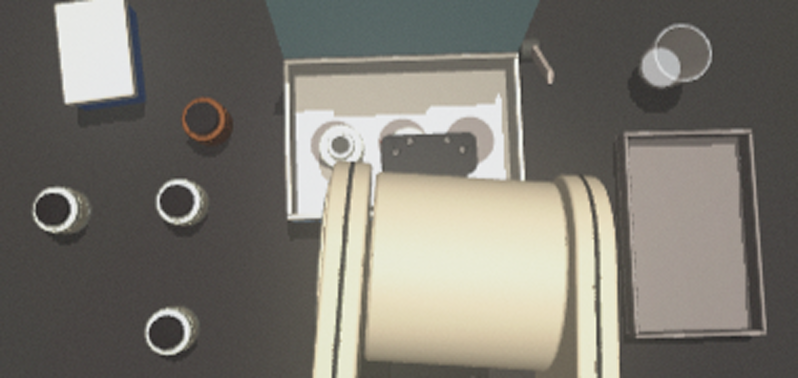

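Run:
```python
from h import *
a=.047
plan([((567.5,73.8,240),a,.82,5),((567.5,73.8,70),a,.82,6),((567.5,73.8,34),a,.82,3),((567.5,73.8,34),a,0,4),((567.5,73.8,234),a,0,6),((510,-358,214),a,0,11),((510,-358,36),a,0,7),((510,-358,33),a,0,1),((510,-358,33),a,.82,3),((510,-358,234),a,.82,6)])
```

```text
end [ 509.8 -358.   233.6] 52
[[[1.6,2.6,3.0,0,0,0,0.82],[1.5,2.7,3.0,0,0,0,0.82],[1.6,2.6,3.0,0,0,0,0.82],[1.6,2.6,3.1,0,0,0,0.82],[1.6,2.7,3.0,0,0,0,0.82],[0.0,0.0,2.8,0,0,0,0.82],[0.0,0.0,2.9,0,0,0,0.82],[0.0,0.0,2.8,0,0,0,0.82],[0.0,0.0,2.8,0,0,0,0.82],[0.0,0.0,2.8,0,0,0,0.82],[0.0,-0.1,2.9,0,0,0,0.82],[0.0,0.0,1.2,0,0,0,0.82]]]
[[[0.0,0.0,1.2,0,0,0,0.82],[0.0,0.0,1.2,0,0,0,0.82],[0.0,0.0,0.0,0,0,0,0],[0.0,0.0,0.0,0,0,0,0],[0.0,0.0,0.0,0,0,0,0],[0.0,0.0,0.0,0,0,0,0],[0.0,0.0,-3.3,0,0,0,0],[0.0,0.0,-3.4,0,0,0,0],[0.0,0.0,-3.3,0,0,0,0],[0.0,0.1,-3.3,0,0,0,0],[0.0,0.0,-3.4,0,0,0,0],[0.0,0.0,-3.3,0,0,0,0]]]
[[[-3.9,-0.7,0.2,0,0,0,0],[-3.9,-0.7,0.2,0,0,0,0],[-3.9,-0.7,0.1,0,0,0,0],[-3.9,-0.7,0.2,0,0,0,0],[-3.9,-0.7,0.2,0,0,0,0],[-3.9,-0.7,0.2,0,0,0,0],[-3.9,-0.8,0.1,0,0,0,0],[-3.9,-0.7,0.2,0,0,0,0],[-3.9,-0.7,0.2,0,0,0,0],[-3.9,-0.7,0.2,0,0,0,0],[-3.9,-0.7,0.2,0,0,0,0],[0.0,0.0,2.5,0,0,0,0]]]
[[[0.0,0.0,2.6,0,0,0,0],[0.0,0.0,2.5,0,0,0,0],[0.0,0.0,2.5,0,0,0,0],[0.0,0.0,2.6,0,0,0,0],[0.0,0.0,2.5,0,0,0,0],[0.0,0.0,2.6,0,0,0,0],[0.0,0.0,0.3,0,0,0,0],[0.0,0.0,0.0,0,0,0,0.82],[0.0,0.0,0.0,0,0,0,0.82],[0.0,0.0,0.0,0,0,0,0.82],[0.0,0.0,-3.4,0,0,0,0.82],[0.0,0.0,-3.3,0,0,0,0.82]]]
[[[0.0,0.0,-3.4,0,0,0,0.82],[0.0,0.0,-3.3,0,0,0,0.82],[0.0,0.0,-3.4,0,0,0,0.82],[0.0,0.0,-3.3,0,0,0,0.82]]]
```

Request:
apply_moves:
  series:
    - [[1.6,2.6,3.0,0,0,0,0.82],[1.5,2.7,3.0,0,0,0,0.82],[1.6,2.6,3.0,0,0,0,0.82],[1.6,2.6,3.1,0,0,0,0.82],[1.6,2.7,3.0,0,0,0,0.82],[0.0,0.0,2.8,0,0,0,0.82],[0.0,0.0,2.9,0,0,0,0.82],[0.0,0.0,2.8,0,0,0,0.82],[0.0,0.0,2.8,0,0,0,0.82],[0.0,0.0,2.8,0,0,0,0.82],[0.0,-0.1,2.9,0,0,0,0.82],[0.0,0.0,1.2,0,0,0,0.82]]

```text
t: 7.95
ee_pos: [565.1, 74.2, 53.2]
orientation: [-2.167, -2.271, 0.005]
ft_force: [0.2, 0.8, 0.2]
width: 72.0
```

Request:
apply_moves:
  series:
    - [[0.0,0.0,1.2,0,0,0,0.82],[0.0,0.0,1.2,0,0,0,0.82],[0.0,0.0,0.0,0,0,0,0],[0.0,0.0,0.0,0,0,0,0],[0.0,0.0,0.0,0,0,0,0],[0.0,0.0,0.0,0,0,0,0],[0.0,0.0,-3.3,0,0,0,0],[0.0,0.0,-3.4,0,0,0,0],[0.0,0.0,-3.3,0,0,0,0],[0.0,0.1,-3.3,0,0,0,0],[0.0,0.0,-3.4,0,0,0,0],[0.0,0.0,-3.3,0,0,0,0]]

```text
t: 9.15
ee_pos: [566.6, 74.0, 234.8]
orientation: [2.168, 2.272, 0.001]
ft_force: [0.9, 0.6, -0.6]
width: 54.0
```

Grasped (54 mm). On to the tray.

Request:
apply_moves:
  series:
    - [[-3.9,-0.7,0.2,0,0,0,0],[-3.9,-0.7,0.2,0,0,0,0],[-3.9,-0.7,0.1,0,0,0,0],[-3.9,-0.7,0.2,0,0,0,0],[-3.9,-0.7,0.2,0,0,0,0],[-3.9,-0.7,0.2,0,0,0,0],[-3.9,-0.8,0.1,0,0,0,0],[-3.9,-0.7,0.2,0,0,0,0],[-3.9,-0.7,0.2,0,0,0,0],[-3.9,-0.7,0.2,0,0,0,0],[-3.9,-0.7,0.2,0,0,0,0],[0.0,0.0,2.5,0,0,0,0]]

```text
t: 10.35
ee_pos: [510.1, -363.9, 190.9]
orientation: [2.167, 2.262, 0.0]
ft_force: [1.4, 0.3, -0.6]
width: 53.8
```

Request:
apply_moves:
  series:
    - [[0.0,0.0,2.6,0,0,0,0],[0.0,0.0,2.5,0,0,0,0],[0.0,0.0,2.5,0,0,0,0],[0.0,0.0,2.6,0,0,0,0],[0.0,0.0,2.5,0,0,0,0],[0.0,0.0,2.6,0,0,0,0],[0.0,0.0,0.3,0,0,0,0],[0.0,0.0,0.0,0,0,0,0.82],[0.0,0.0,0.0,0,0,0,0.82],[0.0,0.0,0.0,0,0,0,0.82],[0.0,0.0,-3.4,0,0,0,0.82],[0.0,0.0,-3.3,0,0,0,0.82]]

```text
t: 11.55
ee_pos: [508.3, -357.7, 99.1]
orientation: [-2.167, -2.272, 0.0]
ft_force: [0.6, -0.7, 0.3]
width: 72.4
```

Run:
```python
from h import *
a=.047;st()
p=(566.3,-9.6)
plan([((510,-358,240),a,.82,4),((*p,234),a,.82,9),((*p,70),a,.82,6),((*p,34),a,.82,3),((*p,34),a,0,4),((*p,234),a,0,6),((420,-358,214),a,0,10),((420,-358,36),a,0,7),((420,-358,33),a,0,1),((420,-358,33),a,.82,3),((420,-358,234),a,.82,6)])
```

```text
11.55 [ 508.3 -357.7   99.1] 
 [[-0.047, 0.999, -0.001], [0.999, 0.047, 0.001], [0.001, -0.001, -1.0]] 72.41828657411118 [ 0.6 -0.7  0.3] [-0.63  0.6   1.71 -0.    0.83 -0.68]
end [ 420.5 -358.   234.2] 59
[[[0.0,0.0,-3.5,0,0,0,0.82],[0.0,0.1,-3.5,0,0,0,0.82],[0.0,0.0,-3.6,0,0,0,0.82],[0.0,0.0,-3.5,0,0,0,0.82],[3.8,0.8,0.1,0,0,0,0.82],[3.9,0.8,0.0,0,0,0,0.82],[3.8,0.8,0.1,0,0,0,0.82],[3.8,0.8,0.1,0,0,0,0.82],[3.9,0.9,0.1,0,0,0,0.82],[3.8,0.8,0.0,0,0,0,0.82],[3.8,0.8,0.1,0,0,0,0.82],[3.9,0.8,0.1,0,0,0,0.82]]]
[[[3.8,0.8,0.0,0,0,0,0.82],[0.0,0.0,2.7,0,0,0,0.82],[0.0,0.0,2.8,0,0,0,0.82],[0.0,0.0,2.7,0,0,0,0.82],[0.0,0.0,2.8,0,0,0,0.82],[0.0,0.0,2.7,0,0,0,0.82],[0.0,0.0,2.7,0,0,0,0.82],[0.0,0.0,1.2,0,0,0,0.82],[0.0,0.0,1.2,0,0,0,0.82],[0.0,0.0,1.2,0,0,0,0.82],[0.0,0.0,0.0,0,0,0,0],[0.0,0.0,0.0,0,0,0,0]]]
[[[0.0,0.0,0.0,0,0,0,0],[0.0,0.0,0.0,0,0,0,0],[0.0,0.0,-3.3,0,0,0,0],[0.0,0.0,-3.4,0,0,0,0],[0.0,0.0,-3.3,0,0,0,0],[0.0,0.0,-3.3,0,0,0,0],[0.0,0.0,-3.3,0,0,0,0],[0.0,0.0,-3.4,0,0,0,0],[-3.4,-1.6,0.2,0,0,0,0],[-3.4,-1.6,0.2,0,0,0,0],[-3.4,-1.7,0.2,0,0,0,0],[-3.4,-1.6,0.2,0,0,0,0]]]
[[[-3.5,-1.6,0.2,0,0,0,0],[-3.4,-1.6,0.2,0,0,0,0],[-3.4,-1.7,0.2,0,0,0,0],[-3.4,-1.6,0.2,0,0,0,0],[-3.4,-1.6,0.2,0,0,0,0],[-3.4,-1.6,0.2,0,0,0,0],[0.0,0.0,2.5,0,0,0,0],[0.0,0.0,2.6,0,0,0,0],[0.0,0.0,2.5,0,0,0,0],[0.0,0.0,2.6,0,0,0,0],[0.0,0.0,2.5,0,0,0,0],[0.0,0.0,2.6,0,0,0,0]]]
[[[0.0,0.0,2.5,0,0,0,0],[0.0,0.0,0.3,0,0,0,0],[0.0,0.0,0.0,0,0,0,0.82],[0.0,0.0,0.0,0,0,0,0.82],[0.0,0.0,0.0,0,0,0,0.82],[0.0,0.0,-3.3,0,0,0,0.82],[0.0,0.0,-3.4,0,0,0,0.82],[0.0,0.0,-3.3,0,0,0,0.82],[0.0,0.0,-3.4,0,0,0,0.82],[0.0,0.0,-3.3,0,0,0,0.82],[0.0,0.0,-3.4,0,0,0,0.82]]]
```

Request:
apply_moves:
  series:
    - [[0.0,0.0,-3.5,0,0,0,0.82],[0.0,0.1,-3.5,0,0,0,0.82],[0.0,0.0,-3.6,0,0,0,0.82],[0.0,0.0,-3.5,0,0,0,0.82],[3.8,0.8,0.1,0,0,0,0.82],[3.9,0.8,0.0,0,0,0,0.82],[3.8,0.8,0.1,0,0,0,0.82],[3.8,0.8,0.1,0,0,0,0.82],[3.9,0.9,0.1,0,0,0,0.82],[3.8,0.8,0.0,0,0,0,0.82],[3.8,0.8,0.1,0,0,0,0.82],[3.9,0.8,0.1,0,0,0,0.82]]

```text
t: 12.75
ee_pos: [560.6, -46.9, 234.5]
orientation: [2.168, 2.272, 0.001]
ft_force: [0.2, 0.5, -0.7]
width: 72.0
```

Request:
apply_moves:
  series:
    - [[3.8,0.8,0.0,0,0,0,0.82],[0.0,0.0,2.7,0,0,0,0.82],[0.0,0.0,2.8,0,0,0,0.82],[0.0,0.0,2.7,0,0,0,0.82],[0.0,0.0,2.8,0,0,0,0.82],[0.0,0.0,2.7,0,0,0,0.82],[0.0,0.0,2.7,0,0,0,0.82],[0.0,0.0,1.2,0,0,0,0.82],[0.0,0.0,1.2,0,0,0,0.82],[0.0,0.0,1.2,0,0,0,0.82],[0.0,0.0,0.0,0,0,0,0],[0.0,0.0,0.0,0,0,0,0]]

```text
t: 13.95
ee_pos: [567.0, -10.0, 34.1]
orientation: [2.168, 2.273, 0.001]
ft_force: [0.1, -0.2, -0.8]
width: 58.9
```

Request:
apply_moves:
  series:
    - [[0.0,0.0,0.0,0,0,0,0],[0.0,0.0,0.0,0,0,0,0],[0.0,0.0,-3.3,0,0,0,0],[0.0,0.0,-3.4,0,0,0,0],[0.0,0.0,-3.3,0,0,0,0],[0.0,0.0,-3.3,0,0,0,0],[0.0,0.0,-3.3,0,0,0,0],[0.0,0.0,-3.4,0,0,0,0],[-3.4,-1.6,0.2,0,0,0,0],[-3.4,-1.6,0.2,0,0,0,0],[-3.4,-1.7,0.2,0,0,0,0],[-3.4,-1.6,0.2,0,0,0,0]]

```text
t: 15.15
ee_pos: [507.3, -150.0, 226.2]
orientation: [2.168, 2.273, 0.001]
ft_force: [0.7, -0.2, -0.2]
width: 53.4
```

Request:
apply_moves:
  series:
    - [[-3.5,-1.6,0.2,0,0,0,0],[-3.4,-1.6,0.2,0,0,0,0],[-3.4,-1.7,0.2,0,0,0,0],[-3.4,-1.6,0.2,0,0,0,0],[-3.4,-1.6,0.2,0,0,0,0],[-3.4,-1.6,0.2,0,0,0,0],[0.0,0.0,2.5,0,0,0,0],[0.0,0.0,2.6,0,0,0,0],[0.0,0.0,2.5,0,0,0,0],[0.0,0.0,2.6,0,0,0,0],[0.0,0.0,2.5,0,0,0,0],[0.0,0.0,2.6,0,0,0,0]]

```text
t: 16.35
ee_pos: [421.0, -358.5, 60.3]
orientation: [2.168, 2.272, 0.0]
ft_force: [-0.5, -0.1, -0.8]
width: 53.5
```

Request:
apply_moves:
  series:
    - [[0.0,0.0,2.5,0,0,0,0],[0.0,0.0,0.3,0,0,0,0],[0.0,0.0,0.0,0,0,0,0.82],[0.0,0.0,0.0,0,0,0,0.82],[0.0,0.0,0.0,0,0,0,0.82],[0.0,0.0,-3.3,0,0,0,0.82],[0.0,0.0,-3.4,0,0,0,0.82],[0.0,0.0,-3.3,0,0,0,0.82],[0.0,0.0,-3.4,0,0,0,0.82],[0.0,0.0,-3.3,0,0,0,0.82],[0.0,0.0,-3.4,0,0,0,0.82]]

```text
t: 17.45
ee_pos: [420.6, -358.1, 235.7]
orientation: [2.168, 2.272, -0.0]
ft_force: [-0.1, -1.1, -0.3]
width: 71.9
```

Run:
```python
from h import *
st(); snap("top","top2.png",None,1.55)
```

```text
17.45 [ 420.6 -358.1  235.7] 
 [[-0.047, 0.999, 0.001], [0.999, 0.047, -0.001], [-0.001, 0.001, -1.0]] 71.86132438699914 [-0.1 -1.1 -0.3] [-0.73  0.32  1.79 -0.    1.03 -0.77]
```

View pics/top2.png

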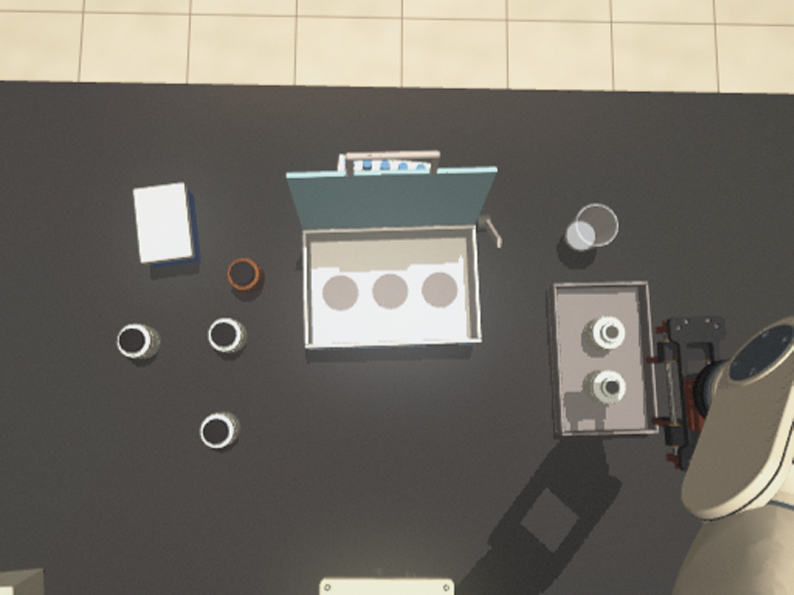

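```bash
cat > pp.py <<'E'
from h import *
def go(via,p,q,zp,zq):
    a=.047
    plan([*[((*v,235),a,.82,n) for v,n in via],((*p,80),a,.82,5),((*p,zp),a,.82,4),((*p,zp),a,0,4),((*p,200),a,0,5)])
def put(q,zq,n):
    a=.047
    plan([((*q,215),a,0,n),((*q,zq+15),a,0,5),((*q,zq),a,0,2),((*q,zq),a,.82,3),((*q,235),a,.82,6)])
E
python3 - <<'E'
from pp import *
go([((460,0),9),((346,270),8)],(346,270.5),None,28,0)
E
```

```text
end [345.5 270.7 199.9] 35
[[[4.0,0.6,0.0,0,0,0,0.82],[4.0,0.6,0.1,0,0,0,0.82],[3.9,0.6,0.0,0,0,0,0.82],[4.0,0.6,0.1,0,0,0,0.82],[4.0,0.6,0.0,0,0,0,0.82],[4.0,0.6,0.1,0,0,0,0.82],[3.9,0.6,0.0,0,0,0,0.82],[4.0,0.6,0.1,0,0,0,0.82],[4.0,0.6,0.0,0,0,0,0.82],[3.4,-1.3,0.0,0,0,0,0.82],[3.5,-1.2,-0.1,0,0,0,0.82],[3.4,-1.3,0.0,0,0,0,0.82]]]
[[[3.5,-1.3,0.0,0,0,0,0.82],[3.4,-1.2,0.0,0,0,0,0.82],[3.4,-1.3,-0.1,0,0,0,0.82],[3.5,-1.3,0.0,0,0,0,0.82],[3.4,-1.2,0.0,0,0,0,0.82],[0.0,0.0,3.1,0,0,0,0.82],[0.1,-0.1,3.1,0,0,0,0.82],[0.0,0.0,3.1,0,0,0,0.82],[0.0,0.0,3.1,0,0,0,0.82],[0.1,0.0,3.1,0,0,0,0.82],[0.0,0.0,1.3,0,0,0,0.82],[0.0,0.0,1.3,0,0,0,0.82]]]
[[[0.0,0.0,1.3,0,0,0,0.82],[0.0,-0.1,1.3,0,0,0,0.82],[0.0,0.0,0.0,0,0,0,0],[0.0,0.0,0.0,0,0,0,0],[0.0,0.0,0.0,0,0,0,0],[0.0,0.0,0.0,0,0,0,0],[0.0,0.0,-3.4,0,0,0,0],[-0.1,0.1,-3.5,0,0,0,0],[0.0,0.0,-3.4,0,0,0,0],[0.0,0.0,-3.5,0,0,0,0],[0.0,0.0,-3.4,0,0,0,0]]]
```

Request:
apply_moves:
  series:
    - [[4.0,0.6,0.0,0,0,0,0.82],[4.0,0.6,0.1,0,0,0,0.82],[3.9,0.6,0.0,0,0,0,0.82],[4.0,0.6,0.1,0,0,0,0.82],[4.0,0.6,0.0,0,0,0,0.82],[4.0,0.6,0.1,0,0,0,0.82],[3.9,0.6,0.0,0,0,0,0.82],[4.0,0.6,0.1,0,0,0,0.82],[4.0,0.6,0.0,0,0,0,0.82],[3.4,-1.3,0.0,0,0,0,0.82],[3.5,-1.2,-0.1,0,0,0,0.82],[3.4,-1.3,0.0,0,0,0,0.82]]

```text
t: 18.7
ee_pos: [414.7, 104.4, 231.1]
orientation: [2.168, 2.272, 0.002]
ft_force: [0.9, 0.1, -0.1]
width: 72.2
```

Request:
apply_moves:
  series:
    - [[3.5,-1.3,0.0,0,0,0,0.82],[3.4,-1.2,0.0,0,0,0,0.82],[3.4,-1.3,-0.1,0,0,0,0.82],[3.5,-1.3,0.0,0,0,0,0.82],[3.4,-1.2,0.0,0,0,0,0.82],[0,0,0,0,0,0,0.82]]

```text
t: 19.3
ee_pos: [343.2, 274.8, 232.2]
orientation: [-2.164, -2.277, -0.003]
ft_force: [0.5, 0.3, -0.8]
width: 71.9
```

Run:
```python
from pp import *
st(); snap("side"); im=load("side")["img"]; 
# project expected bottles, and detect dark caps near there
for p in((345.8,270.5),(498.4,262.2),(488.2,407.9)):
    u,v=w2pix("side",(*p,62)); x0,y0=int(u)-25,int(v)-25
    c=im[y0:y0+50,x0:x0+50].max(2)<40
    n,l,s,ce=cv2.connectedComponentsWithStats(c.astype(np.uint8))
    print(np.round([u,v]),[(s[i][4],(ce[i]+[x0,y0]).round(1).tolist()) for i in range(1,n) if s[i][4]>60])
```

```text
19.3 [343.2 274.8 232.2] 
 [[-0.051, 0.999, 0.001], [0.999, 0.051, 0.002], [0.002, 0.001, -1.0]] 71.92488079654235 [ 0.5  0.3 -0.8] [0.65 0.15 2.03 0.   0.96 0.6 ]
[251. 298.] [(np.int32(130), [249.2, 301.1])]
[200. 256.] []
[148. 302.] []
```

Request:
apply_moves:
  series:
    - [[-0.3,0.2,3.1,0,0,0,0.82],[0,0,3.1,0,0,0,0.82],[0,0,3.1,0,0,0,0.82],[0,0,3.1,0,0,0,0.82],[0,0,3.0,0,0,0,0.82],[0,0,1.3,0,0,0,0.82],[0,0,1.3,0,0,0,0.82],[0,0,1.3,0,0,0,0.82],[0,0,1.1,0,0,0,0.82],[0,0,0,0,0,0,0.82]]

```text
t: 20.35
ee_pos: [346.1, 267.9, 26.8]
orientation: [-2.17, -2.272, 0.003]
ft_force: [0.4, 0.2, 0.7]
width: 71.9
```

Request:
apply_moves:
  series:
    - [[0,0,0,0,0,0,0],[0,0,0,0,0,0,0],[0,0,0,0,0,0,0],[0,0,0,0,0,0,0],[0,0,0,0,0,0,0],[0,0,-3.4,0,0,0,0],[0,0,-3.4,0,0,0,0],[0,0,-3.4,0,0,0,0],[0,0,-3.4,0,0,0,0],[0,0,-3.4,0,0,0,0],[0,0,0,0,0,0,0]]

```text
t: 21.45
ee_pos: [348.3, 270.5, 201.5]
orientation: [2.168, 2.272, 0.012]
ft_force: [-0.5, 0.2, -1.7]
width: 53.3
```

Run:
```python
from pp import *
st()
put((570.8,-84.2),35,12)
d=snap("top","t.png"); snap("side")
im=load("top")["img"]
for n,p,q in(("B",(498.4,262.2),0),("A",(488.2,407.9),0)):
  for cam in("top","side"):
    im=load(cam)["img"];u,v=w2pix(cam,(*p,62)).round().astype(int); c=im[v-25:v+25,u-25:u+25].max(2); print(n,cam,u,v,c.min(), c[20:30:3,20:30:3].tolist())
```

```text
21.45 [348.3 270.5 201.5] 
 [[-0.047, 0.999, 0.006], [0.999, 0.047, 0.005], [0.004, 0.007, -1.0]] 53.30072380789755 [-0.5  0.2 -1.7] [0.63 0.2  2.06 0.   0.88 0.59]
end [571.  -84.6 235.3] 28
[[[-3.0,1.7,-0.1,0,0,0,0],[-3.1,1.7,-0.1,0,0,0,0],[-3.0,1.7,-0.1,0,0,0,0],[-3.1,1.8,-0.2,0,0,0,0],[-3.0,1.7,-0.1,0,0,0,0],[-3.0,1.7,-0.1,0,0,0,0],[-3.1,1.7,-0.1,0,0,0,0],[-3.0,1.7,-0.1,0,0,0,0],[-3.1,1.7,-0.1,0,0,0,0],[-3.0,1.7,-0.1,0,0,0,0],[-3.0,1.8,-0.2,0,0,0,0],[-3.1,1.7,-0.1,0,0,0,0]]]
[[[0.0,0.0,3.3,0,0,0,0],[0.0,-0.1,3.3,0,0,0,0],[0.0,0.0,3.3,0,0,0,0],[0.0,0.0,3.3,0,0,0,0],[0.0,0.0,3.3,0,0,0,0],[0.0,0.0,0.8,0,0,0,0],[-0.1,-0.1,0.7,0,0,0,0],[0.0,0.0,0.0,0,0,0,0.82],[0.0,0.0,0.0,0,0,0,0.82],[0.0,0.0,0.0,0,0,0,0.82],[0.0,0.0,-3.3,0,0,0,0.82],[0.0,0.1,-3.4,0,0,0,0.82]]]
[[[0.1,0.0,-3.3,0,0,0,0.82],[0.0,0.0,-3.3,0,0,0,0.82],[0.0,0.0,-3.3,0,0,0,0.82],[0.0,0.1,-3.4,0,0,0,0.82]]]
B top 145 216 54 [[65, 64, 67, 66], [65, 63, 65, 66], [64, 67, 64, 65], [65, 62, 65, 60]]
B side 200 256 29 [[56, 54, 59, 83], [53, 49, 55, 56], [51, 52, 56, 52], [55, 54, 52, 41]]
A top 86 219 45 [[59, 58, 60, 54], [54, 59, 61, 58], [61, 58, 58, 63], [58, 58, 60, 54]]
A side 148 302 30 [[61, 50, 53, 93], [55, 51, 54, 55], [58, 55, 50, 54], [55, 57, 61, 53]]
```

Request:
apply_moves:
  series:
    - [[-3.0,1.7,-0.1,0,0,0,0],[-3.1,1.7,-0.1,0,0,0,0],[-3.0,1.7,-0.1,0,0,0,0],[-3.1,1.8,-0.2,0,0,0,0],[-3.0,1.7,-0.1,0,0,0,0],[-3.0,1.7,-0.1,0,0,0,0],[-3.1,1.7,-0.1,0,0,0,0],[-3.0,1.7,-0.1,0,0,0,0],[-3.1,1.7,-0.1,0,0,0,0],[-3.0,1.7,-0.1,0,0,0,0],[-3.0,1.8,-0.2,0,0,0,0],[-3.1,1.7,-0.1,0,0,0,0]]

```text
t: 22.75
ee_pos: [568.7, -87.0, 209.1]
orientation: [-2.166, -2.27, 0.003]
ft_force: [0.5, -0.1, -1.1]
width: 53.5
```

Request:
apply_moves:
  series:
    - [[0.0,0.0,3.3,0,0,0,0],[0.0,-0.1,3.3,0,0,0,0],[0.0,0.0,3.3,0,0,0,0],[0.0,0.0,3.3,0,0,0,0],[0.0,0.0,3.3,0,0,0,0],[0.0,0.0,0.8,0,0,0,0],[-0.1,-0.1,0.8,0,0,0,0],[0,0,0,0,0,0,0],[0.0,0.0,0.0,0,0,0,0.82],[0.0,0.0,0.0,0,0,0,0.82],[0.0,0.0,0.0,0,0,0,0.82]]

```text
t: 23.85
ee_pos: [567.4, -87.0, 30.7]
orientation: [2.169, 2.273, 0.0]
ft_force: [-0.8, -0.9, 0.5]
width: 71.2
```

Request:
apply_moves:
  series:
    - [[0,0,-3.3,0,0,0,0.82],[0,0,-3.4,0,0,0,0.82],[0,0,-3.3,0,0,0,0.82],[0,0,-3.3,0,0,0,0.82],[0,0,-3.3,0,0,0,0.82],[0,0,-3.4,0,0,0,0.82]]

```text
t: 24.45
ee_pos: [567.1, -87.0, 232.1]
orientation: [-2.169, -2.273, -0.0]
ft_force: [0.5, 0.2, -0.2]
width: 72.3
```

Run:
```python
from pp import *
st(); snap("side","side2.png",(60,60,400,315),2.2)
go([((498.4,262.2),9)],(498.4,262.2),None,28,0)
```

```text
24.45 [567.1 -87.  232.1] 
 [[-0.047, 0.999, -0.0], [0.999, 0.047, 0.0], [0.0, -0.0, -1.0]] 72.2567304733673 [ 0.5  0.2 -0.2] [-0.17  0.35  1.75  0.    1.04 -0.22]
end [498.8 262.5 199.8] 27
[[[3.9,-0.6,0.0,0,0,0,0.82],[3.9,-0.6,0.0,0,0,0,0.82],[4.0,-0.6,0.1,0,0,0,0.82],[3.9,-0.7,0.0,0,0,0,0.82],[3.9,-0.6,0.0,0,0,0,0.82],[3.9,-0.6,0.0,0,0,0,0.82],[3.9,-0.6,0.0,0,0,0,0.82],[3.9,-0.6,0.1,0,0,0,0.82],[4.0,-0.6,0.0,0,0,0,0.82],[0.0,0.0,3.1,0,0,0,0.82],[0.0,-0.1,3.1,0,0,0,0.82],[0.0,0.0,3.1,0,0,0,0.82]]]
[[[0.0,0.0,3.1,0,0,0,0.82],[0.0,0.0,3.1,0,0,0,0.82],[0.0,0.0,1.3,0,0,0,0.82],[0.0,0.0,1.3,0,0,0,0.82],[0.0,-0.1,1.3,0,0,0,0.82],[0.0,0.0,1.3,0,0,0,0.82],[0.0,0.0,0.0,0,0,0,0],[0.0,0.0,0.0,0,0,0,0],[0.0,0.0,0.0,0,0,0,0],[0.0,0.0,0.0,0,0,0,0],[0.0,0.0,-3.4,0,0,0,0],[0.0,0.1,-3.5,0,0,0,0]]]
[[[0.0,0.0,-3.4,0,0,0,0],[0.0,0.0,-3.5,0,0,0,0],[0.0,0.1,-3.4,0,0,0,0]]]
```

View pics/side2.png

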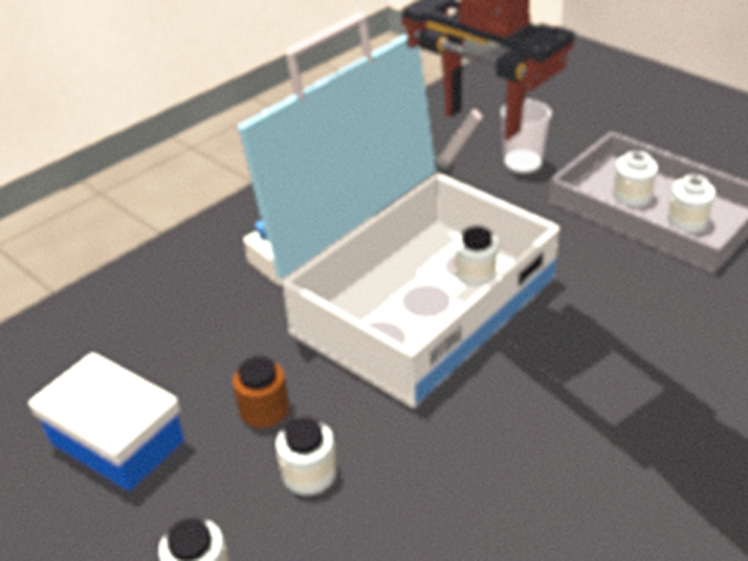

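Request:
apply_moves:
  series:
    - [[3.9,-0.6,0.0,0,0,0,0.82],[3.9,-0.6,0.0,0,0,0,0.82],[4.0,-0.6,0.1,0,0,0,0.82],[3.9,-0.7,0.0,0,0,0,0.82],[3.9,-0.6,0.0,0,0,0,0.82],[3.9,-0.6,0.0,0,0,0,0.82],[3.9,-0.6,0.0,0,0,0,0.82],[3.9,-0.6,0.1,0,0,0,0.82],[4.0,-0.6,0.0,0,0,0,0.82],[0,0,0,0,0,0,0.82],[0,0,0,0,0,0,0.82]]

```text
t: 25.6
ee_pos: [495.4, 263.5, 228.4]
orientation: [2.166, 2.275, -0.001]
ft_force: [-1.1, -0.3, -0.6]
width: 71.9
```

Run:
```python
from pp import *
st(); a=load("side")["img"].astype(int); snap("side"); b=load("side")["img"].astype(int)
for n,p in(("B",(498.4,262.2)),("A",(488.2,407.9))):
    u,v=w2pix("side",(*p,40)).round().astype(int); print(n,np.abs(a-b)[v-18:v+18,u-16:u+16].mean())
```

```text
25.6 [495.4 263.5 228.4] 
 [[-0.049, 0.999, -0.0], [0.999, 0.049, -0.0], [-0.0, -0.0, -1.0]] 71.93277891274603 [-1.1 -0.3 -0.6] [ 0.47  0.34  1.78 -0.    1.02  0.42]
B 10.421585648148149
A 3.9215856481481484
```

Request:
apply_moves:
  series:
    - [[-0.1,0.3,3.1,0,0,0,0.82],[0,0,3.1,0,0,0,0.82],[0,0,3.1,0,0,0,0.82],[0,0,3.1,0,0,0,0.82],[0,0,2.6,0,0,0,0.82],[0,0,1.3,0,0,0,0.82],[0,0,1.3,0,0,0,0.82],[0,0,1.3,0,0,0,0.82],[0,0,1.1,0,0,0,0.82],[0,0,0,0,0,0,0.82]]

```text
t: 26.65
ee_pos: [498.4, 261.7, 27.7]
orientation: [-2.168, -2.272, 0.002]
ft_force: [-1.1, -0.3, 0.4]
width: 72.1
```

Request:
apply_moves:
  series:
    - [[0,0,0,0,0,0,0],[0,0,0,0,0,0,0],[0,0,0,0,0,0,0],[0,0,0,0,0,0,0],[0,0,0,0,0,0,0],[0,0,-3.4,0,0,0,0],[0,0,-3.4,0,0,0,0],[0,0,-3.4,0,0,0,0],[0,0,-3.4,0,0,0,0],[0,0,-3.4,0,0,0,0],[0,0,0,0,0,0,0]]

```text
t: 27.75
ee_pos: [501.1, 263.2, 203.0]
orientation: [2.167, 2.271, 0.011]
ft_force: [0.6, -0.7, -2.0]
width: 53.9
```

Run:
```python
from pp import *
st()
put((567.1,-4.2),34,9)
```

```text
27.75 [501.1 263.2 203. ] 
 [[-0.047, 0.999, 0.007], [0.999, 0.047, 0.003], [0.003, 0.007, -1.0]] 53.89552670363295 [ 0.6 -0.7 -2. ] [ 0.46  0.38  1.79 -0.    0.96  0.42]
end [567.5  -4.1 234.6] 25
[[[-3.0,0.6,-0.1,0,0,0,0],[-3.0,0.6,-0.2,0,0,0,0],[-3.0,0.6,-0.1,0,0,0,0],[-3.0,0.6,-0.2,0,0,0,0],[-3.0,0.6,-0.1,0,0,0,0],[-3.0,0.6,-0.1,0,0,0,0],[-3.0,0.6,-0.2,0,0,0,0],[-3.0,0.6,-0.1,0,0,0,0],[-3.0,0.5,-0.1,0,0,0,0],[0.0,0.0,3.3,0,0,0,0],[0.0,0.0,3.3,0,0,0,0],[0.0,0.0,3.3,0,0,0,0]]]
[[[-0.1,-0.1,3.3,0,0,0,0],[0.0,0.0,3.4,0,0,0,0],[0.0,0.0,0.7,0,0,0,0],[0.0,0.0,0.8,0,0,0,0],[0.0,0.0,0.0,0,0,0,0.82],[0.0,0.0,0.0,0,0,0,0.82],[0.0,0.0,0.0,0,0,0,0.82],[0.0,0.0,-3.4,0,0,0,0.82],[0.0,0.1,-3.3,0,0,0,0.82],[0.0,0.0,-3.4,0,0,0,0.82],[0.1,0.0,-3.3,0,0,0,0.82],[0.0,0.0,-3.4,0,0,0,0.82]]]
[[[0.0,0.1,-3.3,0,0,0,0.82]]]
```

Request:
apply_moves:
  series:
    - [[-3.0,0.6,-0.1,0,0,0,0],[-3.0,0.6,-0.2,0,0,0,0],[-3.0,0.6,-0.1,0,0,0,0],[-3.0,0.6,-0.2,0,0,0,0],[-3.0,0.6,-0.1,0,0,0,0],[-3.0,0.6,-0.1,0,0,0,0],[-3.0,0.6,-0.2,0,0,0,0],[-3.0,0.6,-0.1,0,0,0,0],[-3.0,0.5,-0.1,0,0,0,0],[0.0,0.0,3.3,0,0,0,0],[0.0,0.0,3.3,0,0,0,0],[0.0,0.0,3.3,0,0,0,0]]

```text
t: 28.95
ee_pos: [563.4, -5.6, 109.3]
orientation: [-2.169, -2.271, 0.002]
ft_force: [0.2, 0.2, -2.1]
width: 53.7
```

Request:
apply_moves:
  series:
    - [[0,0,3.3,0,0,0,0],[0,0,3.4,0,0,0,0],[0,0,0.7,0,0,0,0],[0,0,0.3,0,0,0,0],[0,0,0,0,0,0,0],[0,0,0,0,0,0,0.82],[0,0,0,0,0,0,0.82],[0,0,0,0,0,0,0.82],[0,0,0,0,0,0,0.82]]

```text
t: 29.85
ee_pos: [564.6, -5.1, 34.7]
orientation: [2.169, 2.273, 0.0]
ft_force: [-0.3, 0.5, 0.4]
width: 72.1
```

Request:
apply_moves:
  series:
    - [[0,0,-3.3,0,0,0,0.82],[0,0,-3.4,0,0,0,0.82],[0,0,-3.3,0,0,0,0.82],[0,0,-3.3,0,0,0,0.82],[0,0,-3.3,0,0,0,0.82],[0,0,-3.4,0,0,0,0.82],[0,0,0,0,0,0,0.82]]

```text
t: 30.55
ee_pos: [567.2, -5.2, 239.6]
orientation: [2.164, 2.268, 0.009]
ft_force: [0.9, -0.5, 0.6]
width: 72.4
```

Run:
```python
from pp import *
st(); snap("side","side3.png",(60,100,350,360),2.2)
go([((488.2,407.9),11)],(488.2,407.9),None,28,0)
```

```text
30.55 [567.2  -5.2 239.6] 
 [[-0.047, 0.999, 0.009], [0.999, 0.047, -0.0], [-0.001, 0.009, -1.0]] 72.36216376130916 [ 0.9 -0.5  0.6] [-0.03  0.33  1.76  0.    1.04 -0.08]
end [488.6 407.7 199.6] 29
[[[3.8,-0.5,0.0,0,0,0,0.82],[3.8,-0.6,0.0,0,0,0,0.82],[3.8,-0.5,0.0,0,0,0,0.82],[3.7,-0.5,0.1,0,0,0,0.82],[3.8,-0.5,0.0,0,0,0,0.82],[3.8,-0.6,0.0,0,0,0,0.82],[3.8,-0.5,0.0,0,0,0,0.82],[3.8,-0.5,0.0,0,0,0,0.82],[3.8,-0.6,0.0,0,0,0,0.82],[3.7,-0.5,0.0,0,0,0,0.82],[3.8,-0.5,0.1,0,0,0,0.82],[0.0,0.0,3.1,0,0,0,0.82]]]
[[[0.0,0.0,3.1,0,0,0,0.82],[0.0,-0.1,3.1,0,0,0,0.82],[0.0,0.0,3.1,0,0,0,0.82],[0.0,0.0,3.1,0,0,0,0.82],[0.0,0.0,1.3,0,0,0,0.82],[0.0,0.0,1.3,0,0,0,0.82],[0.0,0.0,1.3,0,0,0,0.82],[0.0,0.0,1.3,0,0,0,0.82],[0.0,0.0,0.0,0,0,0,0],[0.0,0.0,0.0,0,0,0,0],[0.0,0.0,0.0,0,0,0,0],[0.0,0.0,0.0,0,0,0,0]]]
[[[0.0,0.0,-3.4,0,0,0,0],[0.0,0.0,-3.5,0,0,0,0],[0.0,0.0,-3.4,0,0,0,0],[0.0,0.0,-3.5,0,0,0,0],[0.0,0.1,-3.4,0,0,0,0]]]
```

View pics/side3.png

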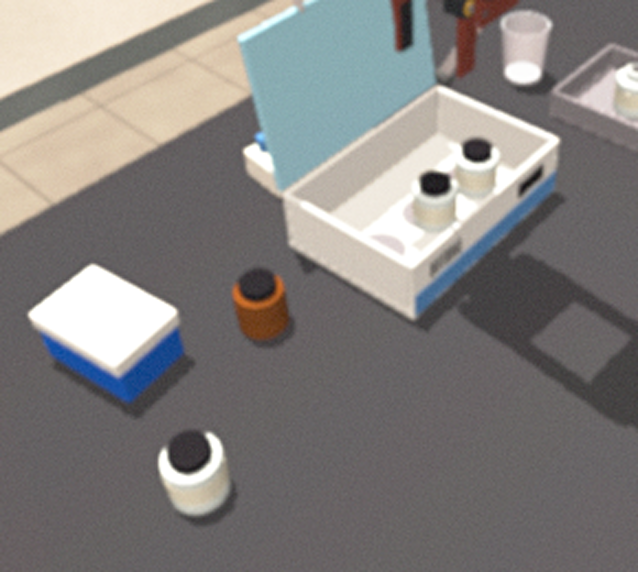

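Request:
apply_moves:
  series:
    - [[3.8,-0.5,0.0,0,0,0,0.82],[3.8,-0.6,0.0,0,0,0,0.82],[3.8,-0.5,0.0,0,0,0,0.82],[3.7,-0.5,0.1,0,0,0,0.82],[3.8,-0.5,0.0,0,0,0,0.82],[3.8,-0.6,0.0,0,0,0,0.82],[3.8,-0.5,0.0,0,0,0,0.82],[3.8,-0.5,0.0,0,0,0,0.82],[3.8,-0.6,0.0,0,0,0,0.82],[3.7,-0.5,0.0,0,0,0,0.82],[3.8,-0.5,0.1,0,0,0,0.82],[0,0,0,0,0,0,0.82]]

```text
t: 31.8
ee_pos: [485.3, 411.1, 230.7]
orientation: [-2.164, -2.276, 0.002]
ft_force: [-0.1, -0.4, 0.1]
width: 72.1
```

Request:
apply_moves:
  series:
    - [[0,0,0,0,0,0,0.82],[0,0,0,0,0,0,0.82]]

```text
t: 32.0
ee_pos: [486.7, 406.5, 231.6]
orientation: [-2.169, -2.272, 0.003]
ft_force: [0.4, -0.4, 0.8]
width: 72.2
```

Run:
```python
from pp import *
st(); a=load("side")["img"].astype(int); snap("side"); b=load("side")["img"].astype(int)
u,v=w2pix("side",(488.2,407.9,40)).round().astype(int); print(np.abs(a-b)[v-18:v+18,u-16:u+16].mean())
go([],(488.2,407.9),None,28,0)
```

```text
32.0 [486.7 406.5 231.6] 
 [[-0.047, 0.999, -0.002], [0.999, 0.047, -0.002], [-0.001, -0.002, -1.0]] 72.15489873196461 [ 0.4 -0.4  0.8] [ 0.68  0.44  1.61 -0.    1.09  0.63]
14.061921296296296
end [487.8 408.4 199.9] 18
[[[0.0,0.0,3.0,0,0,0,0.82],[0.1,0.1,3.1,0,0,0,0.82],[0.0,0.0,3.0,0,0,0,0.82],[0.0,0.0,3.1,0,0,0,0.82],[0.1,0.0,3.0,0,0,0,0.82],[0.0,0.0,1.3,0,0,0,0.82],[0.0,0.0,1.3,0,0,0,0.82],[0.0,0.0,1.3,0,0,0,0.82],[0.0,0.1,1.3,0,0,0,0.82],[0.0,0.0,0.0,0,0,0,0],[0.0,0.0,0.0,0,0,0,0],[0.0,0.0,0.0,0,0,0,0]]]
[[[0.0,0.0,0.0,0,0,0,0],[0.0,0.0,-3.4,0,0,0,0],[0.0,0.0,-3.5,0,0,0,0],[0.0,0.0,-3.4,0,0,0,0],[0.0,-0.1,-3.5,0,0,0,0],[0.0,0.0,-3.4,0,0,0,0]]]
```

Request:
apply_moves:
  series:
    - [[0.0,0.0,3.0,0,0,0,0.82],[0.1,0.1,3.1,0,0,0,0.82],[0.0,0.0,3.0,0,0,0,0.82],[0.0,0.0,3.1,0,0,0,0.82],[0.1,0.0,3.0,0,0,0,0.82],[0.0,0.0,1.3,0,0,0,0.82],[0.0,0.0,1.3,0,0,0,0.82],[0.0,0.0,1.3,0,0,0,0.82],[0.0,0.1,1.3,0,0,0,0.82],[0,0,0,0,0,0,0.82]]

```text
t: 33.05
ee_pos: [488.5, 409.2, 27.4]
orientation: [-2.169, -2.273, 0.003]
ft_force: [-0.3, 0.2, -0.3]
width: 71.9
```

Request:
apply_moves:
  series:
    - [[0,0,0,0,0,0,0],[0,0,0,0,0,0,0],[0,0,0,0,0,0,0],[0,0,0,0,0,0,0],[0,0,0,0,0,0,0],[0,0,-3.4,0,0,0,0],[0,0,-3.4,0,0,0,0],[0,0,-3.4,0,0,0,0],[0,0,-3.4,0,0,0,0],[0,0,-3.4,0,0,0,0],[0,0,0,0,0,0,0],[0,0,0,0,0,0,0]]

```text
t: 34.25
ee_pos: [488.8, 409.7, 198.6]
orientation: [2.169, 2.273, 0.001]
ft_force: [-0.6, -0.5, -3.7]
width: 53.6
```

Run:
```python
from pp import *
st()
put((563.4,75.7),34,10)
```

```text
34.25 [488.8 409.7 198.6] 
 [[-0.047, 0.999, 0.0], [0.999, 0.047, 0.0], [0.0, 0.0, -1.0]] 53.62535960253932 [-0.6 -0.5 -3.7] [ 0.68  0.48  1.63 -0.    1.03  0.63]
end [563.5  75.8 234.5] 26
[[[-3.4,0.6,-0.2,0,0,0,0],[-3.3,0.6,-0.1,0,0,0,0],[-3.4,0.6,-0.2,0,0,0,0],[-3.4,0.6,-0.2,0,0,0,0],[-3.4,0.5,-0.1,0,0,0,0],[-3.3,0.6,-0.2,0,0,0,0],[-3.4,0.6,-0.2,0,0,0,0],[-3.4,0.6,-0.1,0,0,0,0],[-3.3,0.6,-0.2,0,0,0,0],[-3.4,0.6,-0.1,0,0,0,0],[0.0,0.0,3.3,0,0,0,0],[0.0,0.0,3.3,0,0,0,0]]]
[[[0.0,0.0,3.3,0,0,0,0],[0.0,0.0,3.3,0,0,0,0],[0.0,0.0,3.4,0,0,0,0],[0.0,0.0,0.7,0,0,0,0],[0.0,0.0,0.8,0,0,0,0],[0.0,0.0,0.0,0,0,0,0.82],[0.0,0.0,0.0,0,0,0,0.82],[0.0,0.0,0.0,0,0,0,0.82],[0.0,0.0,-3.4,0,0,0,0.82],[0.0,0.0,-3.3,0,0,0,0.82],[0.0,0.0,-3.4,0,0,0,0.82],[0.0,0.0,-3.3,0,0,0,0.82]]]
[[[0.0,0.0,-3.4,0,0,0,0.82],[0.0,0.0,-3.3,0,0,0,0.82]]]
```

Request:
apply_moves:
  series:
    - [[-3.4,0.6,-0.2,0,0,0,0],[-3.3,0.6,-0.1,0,0,0,0],[-3.4,0.6,-0.2,0,0,0,0],[-3.4,0.6,-0.2,0,0,0,0],[-3.4,0.5,-0.1,0,0,0,0],[-3.3,0.6,-0.2,0,0,0,0],[-3.4,0.6,-0.2,0,0,0,0],[-3.4,0.6,-0.1,0,0,0,0],[-3.3,0.6,-0.2,0,0,0,0],[-3.4,0.6,-0.1,0,0,0,0],[0.0,0.0,3.3,0,0,0,0],[0.0,0.0,3.3,0,0,0,0]]

```text
t: 35.45
ee_pos: [563.1, 74.5, 146.5]
orientation: [-2.171, -2.27, 0.001]
ft_force: [-0.4, -0.9, -2.2]
width: 53.5
```

Request:
apply_moves:
  series:
    - [[0,0,3.3,0,0,0,0],[0,0,3.3,0,0,0,0],[0,0,3.4,0,0,0,0],[0,0,0.7,0,0,0,0],[0,0,0.6,0,0,0,0],[0,0,0,0,0,0,0],[0,0,0,0,0,0,0.82],[0,0,0,0,0,0,0.82],[0,0,0,0,0,0,0.82],[0,0,0,0,0,0,0.82]]

```text
t: 36.45
ee_pos: [564.1, 76.0, 36.1]
orientation: [2.168, 2.272, 0.001]
ft_force: [0.7, -0.4, -0.4]
width: 72.0
```

Request:
apply_moves:
  series:
    - [[0,0,-3.3,0,0,0,0.82],[0,0,-3.4,0,0,0,0.82],[0,0,-3.3,0,0,0,0.82],[0,0,-3.3,0,0,0,0.82],[0,0,-3.3,0,0,0,0.82],[0,0,-3.4,0,0,0,0.82],[-2,-3,-3.0,0,0,0,0.5],[-2,-3,-3.0,0,0,0,0.4],[-2,-3,-3.0,0,0,0,0.4],[-2,-3,-3.0,0,0,0,0.4],[0,0,-3.0,0,0,0,0.4],[0,0,0,0,0,0,0.4]]

```text
t: 37.65
ee_pos: [448.7, -10.2, 390.2]
orientation: [2.166, 2.267, 0.009]
ft_force: [-0.2, 0.8, -0.3]
width: 35.5
```

Run:
```python
from pp import *
st(); snap("wrist","w2.png",None,1.2); snap("top"); snap("side","side4.png",(60,0,400,290),2.3)
```

```text
37.65 [448.7 -10.2 390.2] 
 [[-0.046, 0.999, 0.008], [0.999, 0.046, -0.0], [-0.001, 0.008, -1.0]] 35.51692832366557 [-0.2  0.8 -0.3] [-0.05 -0.01  1.82  0.    1.32 -0.09]
```

View pics/side4.png

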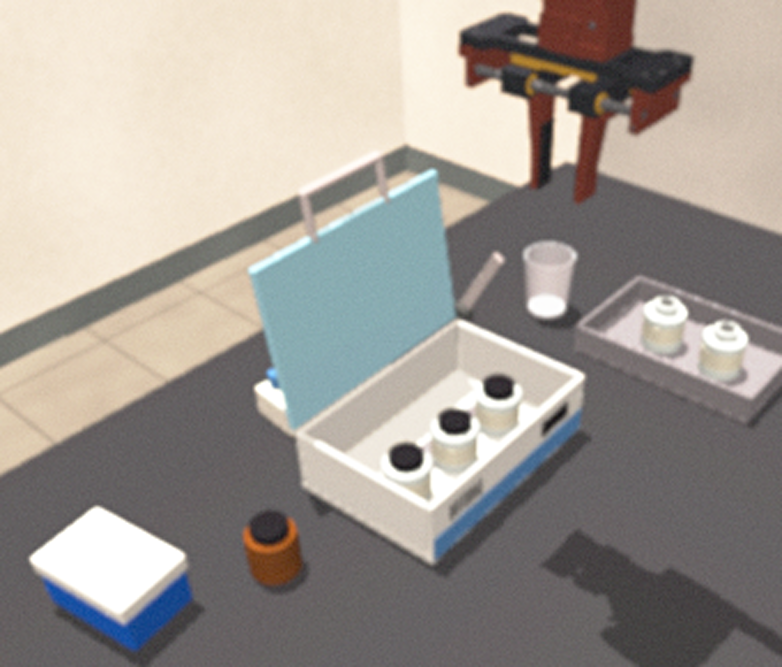

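Run:
```python
from pp import *
plan([((708,1,390),.047,.4,8),((708,1,330),.047,.4,4),((708,1,311),.047,.4,2),((708,1,311),.047,0,5)])
```

```text
end [7.080e+02 7.000e-01 3.109e+02] 19
[[[0.0,3.3,-0.1,0,0,0,0.4],[0.0,3.2,0.0,0,0,0,0.4],[-0.1,3.3,-0.1,0,0,0,0.4],[0.0,3.2,-0.1,0,0,0,0.4],[0.0,3.3,0.0,0,0,0,0.4],[0.0,3.3,-0.1,0,0,0,0.4],[-0.1,3.2,0.0,0,0,0,0.4],[0.0,3.3,-0.1,0,0,0,0.4],[0.0,0.0,1.5,0,0,0,0.4],[0.0,0.0,1.5,0,0,0,0.4],[0.0,0.0,1.5,0,0,0,0.4],[0.0,0.0,1.5,0,0,0,0.4]]]
[[[0.0,0.0,0.9,0,0,0,0.4],[0.0,0.0,1.0,0,0,0,0.4],[0.0,0.0,0.0,0,0,0,0],[0.0,0.0,0.0,0,0,0,0],[0.0,0.0,0.0,0,0,0,0],[0.0,0.0,0.0,0,0,0,0],[0.0,0.0,0.0,0,0,0,0]]]
```

Request:
apply_moves:
  series:
    - [[0,3.3,0,0,0,0,0.4],[0,3.2,0,0,0,0,0.4],[-0.1,3.3,0,0,0,0,0.4],[0,3.2,0,0,0,0,0.4],[0,3.3,0,0,0,0,0.4],[0,3.3,0,0,0,0,0.4],[0,3.2,0,0,0,0,0.4],[0,3.3,0,0,0,0,0.4],[0,0,0,0,0,0,0.4],[0,0,0,0,0,0,0.4],[0,0,0,0,0,0,0.4]]

```text
t: 38.9
ee_pos: [707.3, 1.9, 384.3]
orientation: [-2.167, -2.272, 0.003]
ft_force: [-0.4, -0.5, -0.1]
width: 35.5
```

Run:
```python
from pp import *
st()
plan([((708.5,1,330),.047,.4,5),((708.5,1,311),.047,.4,2),((708.5,1,311),.047,0,5)])
```

```text
38.9 [707.3   1.9 384.3] 
 [[-0.047, 0.999, -0.003], [0.999, 0.047, 0.0], [0.0, -0.003, -1.0]] 35.51156186078974 [-0.4 -0.5 -0.1] [-0.01  0.44  1.27 -0.    1.44 -0.06]
end [708.2   0.9 311.3] 12
[[[0.0,0.0,1.1,0,0,0,0.4],[0.0,0.1,1.1,0,0,0,0.4],[-0.1,0.0,1.1,0,0,0,0.4],[0.0,0.0,1.0,0,0,0,0.4],[0.0,0.0,1.1,0,0,0,0.4],[0.0,0.0,1.0,0,0,0,0.4],[0.0,0.0,0.9,0,0,0,0.4],[0.0,0.0,0.0,0,0,0,0],[0.0,0.0,0.0,0,0,0,0],[0.0,0.0,0.0,0,0,0,0],[0.0,0.0,0.0,0,0,0,0],[0.0,0.0,0.0,0,0,0,0]]]
```

Request:
apply_moves:
  series:
    - [[0,0,1.1,0,0,0,0.4],[0,0.1,1.1,0,0,0,0.4],[-0.1,0,1.1,0,0,0,0.4],[0,0,1.0,0,0,0,0.4],[0,0,1.1,0,0,0,0.4],[0,0,1.0,0,0,0,0.4],[0,0,0.9,0,0,0,0.4],[0,0,0,0,0,0,0],[0,0,0,0,0,0,0],[0,0,0,0,0,0,0],[0,0,0,0,0,0,0],[0,0,0,0,0,0,0]]

```text
t: 40.1
ee_pos: [709.9, 0.7, 313.5]
orientation: [2.168, 2.272, 0.002]
ft_force: [0.9, -0.1, 0.9]
width: 9.0
```

Run:
```python
from fit import *
st()
b=np.load("bay.npy"); o=ctrl.get_obs(); H=hinge(*b[:3]); d=np.array(o["ee_pos"])+[0,0,4.5]-H
ux=np.array([np.cos(b[2]),np.sin(b[2])]); r=d[:2]@ux; L=np.hypot(r,d[2]); t0=np.arctan2(d[2],-r); print("len",L,"ang",t0)
p0=np.array(o["ee_pos"])
path=[]
for t in np.linspace(t0,b[4],13)[1:]:
    path.append((p0+np.array([*(ux*(-L*np.cos(t)-r)),L*np.sin(t)-d[2]]),None,0,1))
plan(path)
```

```text
40.1 [7.099e+02 7.000e-01 3.135e+02] 
 [[-0.047, 0.999, 0.002], [0.999, 0.047, 0.0], [-0.0, 0.002, -1.0]] 9.005318740844597 [ 0.9 -0.1  0.9] [-0.02  0.48  1.35  0.    1.3  -0.06]
len 239.65935718700433 ang 1.7208660984044832
end [561.1  -6.3 287.2] 12
[[[0.0,-1.3,-0.2,0,0,0,0],[0.0,-1.3,-0.1,0,0,0,0],[0.0,-1.2,0.0,0,0,0,0],[0.0,-1.3,0.1,0,0,0,0],[0.0,-1.3,0.1,0,0,0,0],[0.0,-1.3,0.2,0,0,0,0],[0.0,-1.2,0.2,0,0,0,0],[0.0,-1.3,0.3,0,0,0,0],[0.0,-1.2,0.4,0,0,0,0],[0.0,-1.2,0.5,0,0,0,0],[0.0,-1.2,0.5,0,0,0,0],[0.0,-1.1,0.6,0,0,0,0]]]
```

Request:
apply_moves:
  series:
    - [[0,-1.3,-0.2,0,0,0,0],[0,-1.3,-0.1,0,0,0,0],[0,-1.2,0,0,0,0,0],[0,-1.3,0.1,0,0,0,0],[0,-1.3,0.1,0,0,0,0],[0,-1.3,0.2,0,0,0,0],[0,-1.2,0.2,0,0,0,0],[0,-1.3,0.3,0,0,0,0],[0,-1.2,0.4,0,0,0,0],[0,-1.2,0.5,0,0,0,0],[0,-1.2,0.5,0,0,0,0],[0,-1.1,0.6,0,0,0,0]]

```text
t: 41.3
ee_pos: [559.8, -5.8, 286.9]
orientation: [-2.169, -2.273, -0.002]
ft_force: [1.6, 3.5, 0.6]
width: 9.4
```

Request:
apply_moves:
  series:
    - [[0,0,0,0,0,0,0],[0,0,0,0,0,0,0],[0,0,0,0,0,0,0]]

```text
t: 41.6
ee_pos: [559.1, -5.9, 286.4]
orientation: [-2.166, -2.27, 0.003]
ft_force: [-6.7, 4.1, 4.5]
width: 9.0
```

Run:
```python
from fit import *
o=st()
b=np.load("bay.npy"); H=hinge(*b[:3]); d=np.array(o["ee_pos"])+[0,0,4.5]-H
ux=np.array([np.cos(b[2]),np.sin(b[2])]); r=d[:2]@ux; print("ang",np.arctan2(d[2],-r))
snap("side"); snap("top")
a=cv2.resize(load("side")["img"][60:200,170:310],(560,560),interpolation=cv2.INTER_CUBIC)
cv2.imwrite("pics/f1.png",a)
```

```text
41.6 [559.1  -5.9 286.4] 
 [[-0.047, 0.999, -0.004], [0.999, 0.047, 0.001], [0.001, -0.004, -1.0]] 9.030080802933098 [-6.7  4.1  4.5] [-0.03  0.27  1.73  0.    1.14 -0.08]
ang 1.0691915807441403
```

View pics/f1.png

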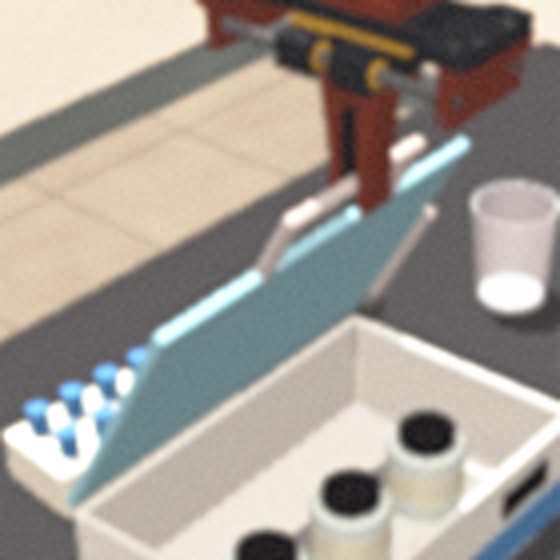

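Request:
apply_moves:
  series:
    - [[0,0,0,0,0,0,0.35],[0,0,0,0,0,0,0.35],[0,0,0,0,0,0,0.35],[0,0,0,0,0,0,0.35],[0,0,-2,0,0,0,0.35],[0,0,-3,0,0,0,0.35],[0,0,-3,0,0,0,0.35],[-3,-2,-1,0,0,0,0.35],[-4,-2,0,0,0,0,0.35],[-4,-2,0,0,0,0,0.35],[-4,-2,0,0,0,0,0.35],[-4,-2,0,0,0,0,0.35]]

```text
t: 42.9
ee_pos: [468.6, -202.3, 376.9]
orientation: [2.168, 2.273, -0.0]
ft_force: [0.5, -0.7, 0.4]
width: 30.9
```

Request:
apply_moves:
  series:
    - [[-4,-1,0,0,0,0,0.35],[-4,0,0,0,0,0,0.35],[-4,0,0,0,0,0,0.35],[-4,0,0,0,0,0,0.35],[0,0,0,0,0,0,0.35],[0,0,0,0,0,0,0.35],[0,0,0,0,0,0,0.35]]

```text
t: 43.6
ee_pos: [466.9, -360.2, 376.5]
orientation: [-2.168, -2.273, -0.0]
ft_force: [0.0, 0.7, -0.0]
width: 30.6
```

Run:
```python
from h import *
st(); snap("side"); snap("top")
a=cv2.resize(load("side")["img"][60:200,170:310],(560,560),interpolation=cv2.INTER_CUBIC)
cv2.imwrite("pics/f2.png",a)
b=cv2.resize(load("top")["img"][80:240,180:440],(780,480),interpolation=cv2.INTER_CUBIC)
cv2.imwrite("pics/f3.png",b)
```

```text
43.6 [ 466.9 -360.2  376.5] 
 [[-0.047, 0.999, -0.0], [0.999, 0.047, 0.001], [0.001, -0.0, -1.0]] 30.58349107600806 [ 0.   0.7 -0. ] [-0.68  0.24  1.56  0.    1.34 -0.72]
```

View pics/f2.png

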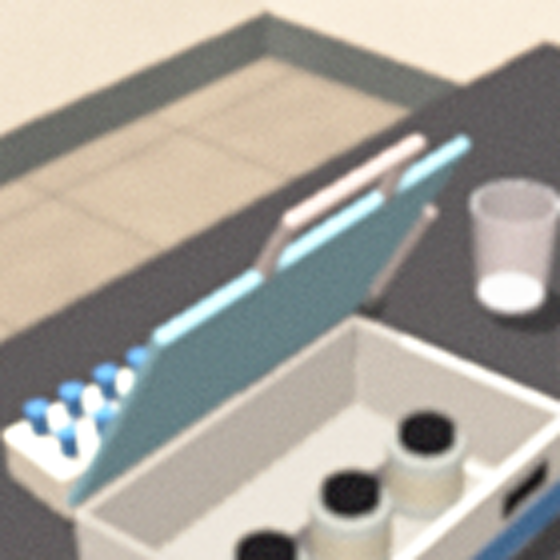

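View pics/f3.png

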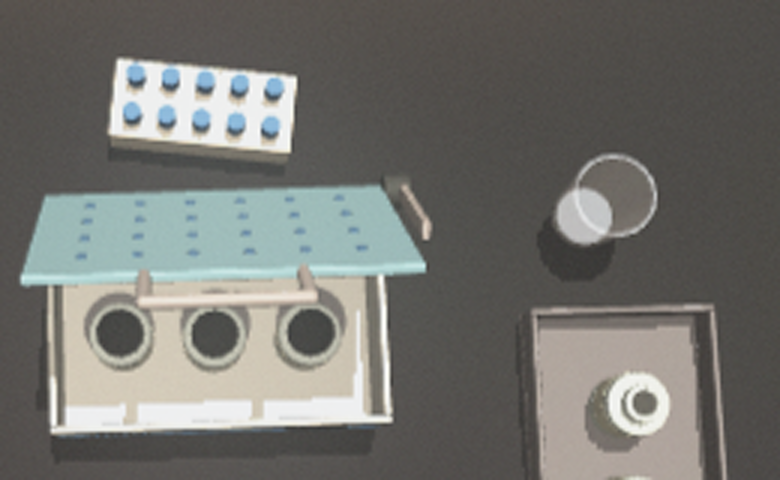

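Run:
```python
from fit import *
from scipy.optimize import least_squares
b=np.load("bay.npy")
S=lambda u,v:(170+u/4,60+v/4); P=lambda u,v:(180+u/3,80+v/3)
ob=[("side",S(157,338),190,140,3),("side",S(468,142),190,-140,3),("side",S(287,222),235,55,3),("side",S(422,141),235,-55,3),("top",P(143,298),235,55,3),("top",P(314,295),235,-55,3),("top",P(22,278),190,140,3),("top",P(425,267),190,-140,3)]
arm=[("side",S(432,210)),("top",P(427,233))]
f=lambda t:np.ravel([w2pix(n,pt(b,l,w,h,t[0]))-np.array(q) for n,q,l,w,h in ob])
g=lambda t:np.ravel([w2pix(n,pt(b,110,-156,0,t[0]))-np.array(q) for n,q in arm])
for k in(f,g):
    s=least_squares(k,[1.]);print(s.x,s.fun.round(1).tolist())
c,s_=np.cos(b[2]),np.sin(b[2])
for q in((121,333),(214,334),(310,334)):
    d=pix2w("top",*P(*q),68)[:2]-b[:2];print(np.round([c*d[0]+s_*d[1],-s_*d[0]+c*d[1]]))
```

```text
[1.05323532] [0.7, 0.1, -0.2, -0.8, 1.6, -0.2, -1.6, 0.7, 0.3, 0.3, -0.8, -0.6, -0.5, 0.5, 0.6, -0.5]
[1.05217673] [-0.0, 0.0, -0.3, -0.0]
[-14.  80.]
[-18.   3.]
[-20. -77.]
```

```bash
python3 -c "
from workcell import ctrl
print(ctrl.close_job())"
```

```text
the job is handed in; nothing more can be done
None
```

I've handed the job in at about 44 s of robot time; the interface reports no verdict. I opened the cover to about 1.7 rad and moved both used bottles from the bay into the grey tray. The three white fresh bottles went onto the bay floor, and then I folded the cover down to the angle arm and moved the gripper clear. I left the brown look-alike alone.

**Cover angle:** a fit to the last pictures put the cover at about 1.05 rad and the angle arm at about 1.05 rad. The first fit had the arm at 1.08, and the TCP position put the cover at 1.07. All of these agree well within the 0.12 rad limit.

**Bottles:** the fresh caps were at about (-14, 80), (-18, 3) and (-20, -77) mm in the bay frame, all upright. After folding I saw one used bottle fully and only the edge of the other. Both stood upright in the tray in the picture just before. No bottle was seen to be knocked aside during the run.

**Bystanders:** none appeared displaced in the pictures, though I did not measure their positions again.

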